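# Clamp a freshly glued card tray in the desk's ratchet clamp

## Task

The small wooden card tray on the clamp board has just been glued: first push it along the board until it sits flush against the steel end stop, then pump the clamp's trigger, squeezing it towards the rubber handle and letting it spring back, until the jaw presses the tray against the fixed jaw and the jaw's sprung pad is pushed in about half-way, never all the way. Move the jaw only with the trigger, leave the other things on the desk alone, and finish while still holding the trigger squeezed with the fingers so that the pad stays about half-way in.

Things in the scene. Friction and masses are not known exactly. Their poses are not given: they have to be found in the camera images.
- clamp: the clamp: fixed plywood board 400 mm long (x), 240 mm wide (y), 12 mm thick, with all clamp parts on it; origin at the middle of its underside, on the desk. Axes, shared by all parts of the clamp: x level, the way the moving jaw advances; y level, across, towards the end stop; z up. Jaws, trigger and handle are centred on y = 0. Only handle and trigger rise over 110 mm above the desk
- fixed_jaw (a point): middle of the working face (looking to -x) of the fixed dark steel jaw, 40 mm above the desk and 125 mm from the clamp's origin; the jaw is 110 mm wide, 20 mm thick, its top 68 mm above the desk
- stop_face (a point): middle of the working face (looking to -y) of the end stop, a fixed steel angle bracket 60 mm wide (x), 45 mm high, on the board beside the space between the jaws. The point is 34 mm above the desk
- tray_mid (a point): centre, half-way up, of the loose open wooden card tray with a wall across its middle: 80 mm (its x) by 100 mm (its y) by 50 mm high, walls 6 mm, about 0.2 kg, upright on the board between the jaws, short of the stop, its axes nearly along the clamp's. Seated, it is 50 mm from stop_face along y; clamped, 40 mm from fixed_jaw along x. It slides with 1 to 2 N
- pad_face (a point): middle of the front face (looking to +x) of the moving jaw's black pad, 70 mm wide, 40 mm high, 8 mm thick, on brass pins in front of the moving jaw's dark steel plate (90 mm wide, top 66 mm above the desk). The open gap between pad and plate is 14 mm when the pad is free and closes as the pad is pressed in
- jaw (a joint): advance of the moving jaw and its toothed bar along x, in m, 0 to 0.075. A brake of about 8 N holds it where it is left. Only the trigger may move it. After a release the jaw stays, but a strongly pressed pad eases back to some 5 mm
- pad (a joint): how far the sprung pad is pushed into the moving jaw, in m: 0 free, 0.007 half-way, 0.014 fully in (too hard, crushes the tray). About 1 N per mm
- trigger (a joint): angle of the trigger in rad: 0 released (its spring returns it there in about 0.5 s), 0.35 fully squeezed, about an axis along y, 95 mm above the desk. Squeezing moves the jaw about 43 mm per rad after up to 6 mm (0.14 rad) of idle travel until the pawl meets a tooth (pitch 6 mm). A full squeeze and a release almost to 0 brings the jaw on by about 12 mm; then pump again
- trigger_grip (a point): middle of the trigger's grip: flat upright steel bar, 12 mm thick (x), 24 mm wide (y), top 198 mm above the desk; this point is 169 mm above it. Leans 10 degrees to +x when released, to -x when squeezed. To squeeze, it moves to -x towards the handle, 26 mm at this point. Pushing it with shut fingers takes some 5 to 8 N, and 8 to 13 N with the pad half-way in
- handle (a point): centre of the fixed upright rubber handle behind the trigger (at -x of it): 14 mm thick (x), 28 mm wide (y), top 207 mm above the desk; the point is 170 mm above it. Width over handle and trigger at this height: 60 mm released, 34 mm squeezed
- glue_mid (a point): centre of a white glue bottle, radius 18 mm, 110 mm high, standing on the board behind the fixed jaw; leave it alone
- jar_mid (a point): centre of a small glass jar, radius 21 mm, 55 mm high, standing on the board beside the moving jaw; leave it alone
- mug_mid (a point): centre of a white mug, radius 41 mm, 95 mm high, on the desk; leave it alone
Not all that is in view belongs to the job. What is shaped like the part that bears tray_mid but green is not meant.

How it is judged:
By the outcome, as a careful person would: the job done as asked, in the order asked, and still so for the second after the job is handed in, while the arm keeps its last pose, push and grip.
It also fails if it takes over 72 s, if anything falls off the work surface, if the arm or the gripper's body presses on something with over 40 N, if the wrist force passes 120 N, or if a joint passes its speed limit or range.

## Robot

A 6-joint arm with a two-finger parallel gripper is mounted at the origin on the work surface. World frame = base frame: x ahead of the robot, y to its left, z up, the work surface at z = 0. Lengths are in m, angles in rad, forces in N, time in s.
With the tool pointing down it reaches from about 0.35 to 0.925 m from the base axis. Payload 6.4 kg.
Tool frame: the origin (TCP) lies at the very end of the fingers, on their centre line; the grasp point (between the pads) lies 19 mm behind it; z points along the fingers, y is the direction in which the jaws open and shut (so a half turn about z gives the same grasp; the last joint's range is limited). The gripper opens to 85 mm and grips with 20 to 120 N. Pads are 22 mm wide; open, the fingers measure 114 mm over their backs; the gripper's body (76 mm by 85 mm) begins 54 mm behind the grasp point. The pads swing forward as they close: fully open they stand 13 mm farther back than shut.
Start: joints at [-1.474, 0.245, 1.558, -0, 1.339, -0.174], TCP at [0.174, -0.626, 0.231] pointing down, gripper open.
Joint ranges: [-3.13, 3.13], [-1.02, 2.26], [0.13, 2.54], [-0.95, 4.09], [0.21, 2.88], [-2.74, 2.74]. Speed limits (rad/s): [2.57, 2.57, 3.14, 3.14, 3.14, 3.14].

## Interface

Orientations are given as a rotation vector (axis times angle).
In Python, from workcell import status, grab_frame, manip, finder gives the robot as it stands. The module is installed in compiled form; this text tells all that it offers.
- The arm moves only by the shell command python3 -m pendant 'ROWS' [FORCE]. ROWS is a JSON object of lists of equal length, an entry for each row: "turn": the turn, a rotation vector about the tool's x, y, z in rad, a list of three; "translation": the shift along the tool's x, y, z in m, a list of three; "jaw": the opening, from -1 (shut) to 1 (fully open). A call has 1 to 10 rows; each row is the pose to reach, as a shift and turn from the pose commanded when the call began, along the tool's axes at that moment; what a row does not reach only later rows make up. A row lasts 1/12 s, in which the tool goes at most 41.7 mm and 7.16 degrees, less where a joint would pass 70% of its speed; a pose out of reach is approached as far as the arm can. A call with a gripper value outside its range is refused whole. The fingers move at their own pace and stop on an object; FORCE is the grip in N (left out, the last holds). Time passes only in rows, so rows that repeat a pose let the fingers close. It gives the time, the measured TCP pose, the force and the opening at its end, in the units of the state.
- status.sense(): the state, without advancing time (a new reading comes with each control period).
- grab_frame(name): name is "scene" or "top" or "wrist"; returns a dict with "pixels" (480x640x3 uint8, blue, green, red), "vfov" (degrees; the focal length in pixels is half the picture's height over the tangent of half this angle, whatever the lens; pixels are square), "cx", "cy" (the principal point, pixels), "position" and "attitude" of the camera in the world. Camera axes: x right, y down, z forward; pixel columns grow to the right and rows downward; lengths in m; the calibration is good to about 2 mm. The wrist camera is an equidistant fisheye: a pixel r from the principal point sees the ray r / f radians off the axis. A picture is of the moment at which its call begins. There is no depth.
- manip.close_job(): hands the job in, once; it reports no verdict.
Trained networks look in a picture, given as the dict that the camera call returned (one of the last four; its "shot" number tells which), for a name from the list of things; names that differ only in an ending like _2 or _b are one class to them, and where a whole thing is asked for, a point or a joint stands for the part that bears it (a point fixed in the world has none). Each returns a list of dicts, best first, with "conf" (0 to 1); they miss things now and then, are a little off and sometimes report something else, mostly with a low value. They report only what shows in the picture. A call takes as long as a camera call. They do not tell look-alikes from the thing itself.
- finder.outline_of(name, picture): "pixels" (480x640 bool, what is visible of it).
- finder.pinpoint(name, picture): "at" ([x, y, z] in m, in world coordinates, good to about 4 mm: a listed point, or the origin of a listed thing).
The state is a dict: "t": time; "q": joint angles; "joint_vel": joint speeds; "tau": joint torques, N m; "position": TCP position; "eef_rot": TCP orientation; "contact_force": force on the tool from outside, world axes, zero at the start; "moment": the same for the moment, N m; "width": finger opening in m.
Only numpy, scipy, OpenCV 4.12 (cv2) and the standard library are available. Lean on these libraries where they do the work, as an engineer would, in place of code of your own. Each camera call takes 0.05 s, during which the arm holds its last target.

## Working session

There is one attempt and no reset: what is moved stays moved. The work goes in short steps, Python scripts to look and compute and a shell command to move; the robot and the scene stay as the last step left them, time stands still between calls to the robot, and variables do not carry over. Pictures are saved under pics/ and viewed, and the job is handed in when it is done.

```bash
mkdir -p pics; cat > h.py <<'E'
import numpy as np, cv2
from workcell import status, grab_frame, manip, finder
from scipy.spatial.transform import Rotation as R
def snap(cam,name):
    p=grab_frame(cam); cv2.imwrite(f'pics/{name}.png',p['pixels']); return p
E
python3 - <<'E'
from h import *
s=status.sense(); print({k:np.round(v,3) for k,v in s.items()})
for c in ['scene','top','wrist']:
    p=snap(c,c+'0'); print(c,p['vfov'],p['cx'],p['cy'],p['position'],p['attitude'],p['shot'])
    for n in ['clamp','fixed_jaw','stop_face','tray_mid','pad_face','trigger_grip','handle','glue_mid','jar_mid','mug_mid']:
        r=finder.pinpoint(n,p); print(n,[(round(x['conf'],2),np.round(x['at'],3).tolist()) for x in r[:3]])
print(status.sense()['t'])
E
```

```text
{'t': np.float64(0.0), 'q': array([-1.474,  0.246,  1.559, -0.   ,  1.339, -0.174]), 'joint_vel': array([ 0.001,  0.   ,  0.   ,  0.002,  0.001, -0.001]), 'tau': array([-0.0000e+00, -4.2951e+01, -3.2613e+01, -0.0000e+00,  5.0000e-03,
        0.0000e+00]), 'position': array([ 0.174, -0.626,  0.23 ]), 'eef_rot': array([-3.111, -0.424, -0.   ]), 'contact_force': array([ 0.649,  0.012, -1.071]), 'moment': array([0.008, 0.047, 0.016]), 'width': np.float64(0.086)}
scene 50.045066524617134 334.63906524533246 244.1597627070433 [ 0.98151298 -0.54765398  0.96461786] [-2.35538514 -1.06047316  0.30142013] 1
clamp [(0.8, [0.576, -0.018, 0.004])]
fixed_jaw [(0.81, [0.581, -0.139, 0.042]), (0.27, [0.643, -0.097, 0.033]), (0.26, [0.57, 0.107, 0.17])]
stop_face [(0.74, [0.64, -0.094, 0.034]), (0.18, [0.66, 0.039, 0.046])]
tray_mid [(0.94, [0.34, -0.146, 0.023]), (0.75, [0.541, -0.082, 0.033]), (0.74, [0.836, 0.015, 0.024])]
pad_face [(0.86, [0.579, -0.022, 0.041])]
trigger_grip [(0.55, [0.571, 0.057, 0.165])]
handle [(0.8, [0.572, 0.109, 0.169])]
glue_mid [(0.56, [0.636, -0.183, 0.068])]
jar_mid [(0.
[... 365 characters left out ...]
id [(0.96, [0.54, -0.089, 0.036]), (0.9, [0.835, 0.015, 0.025]), (0.75, [0.341, -0.144, 0.022])]
pad_face [(0.54, [0.578, -0.022, 0.042])]
trigger_grip [(0.63, [0.572, 0.055, 0.17])]
handle [(0.57, [0.573, 0.104, 0.173])]
glue_mid [(0.78, [0.638, -0.185, 0.063]), (0.74, [0.577, -0.021, 0.043])]
jar_mid [(0.71, [0.661, 0.038, 0.036]), (0.24, [0.576, -0.014, -0.0])]
mug_mid [(0.97, [0.605, -0.48, 0.044]), (0.19, [0.57, 0.056, 0.166])]
wrist 65.70646984690485 317.39223614714643 239.28389194054463 [ 0.2495116  -0.60537254  0.37362605] [ 2.29449662 -1.74210752 -0.27375714] 3
clamp []
fixed_jaw []
stop_face []
tray_mid []
pad_face []
trigger_grip []
handle []
glue_mid []
jar_mid []
mug_mid []
1.65
```

View pics/scene0.png

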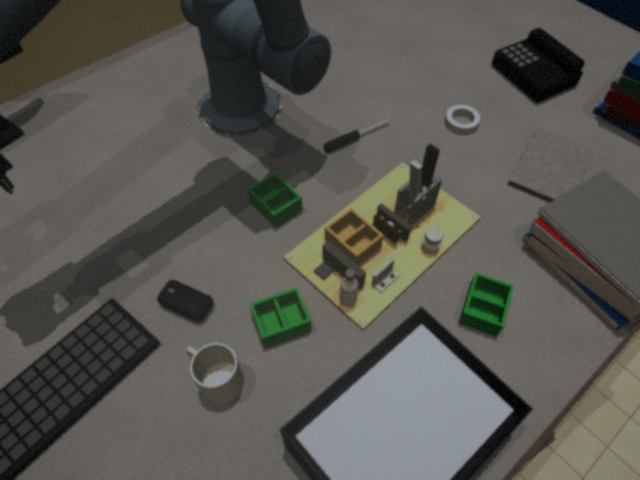

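View pics/top0.png

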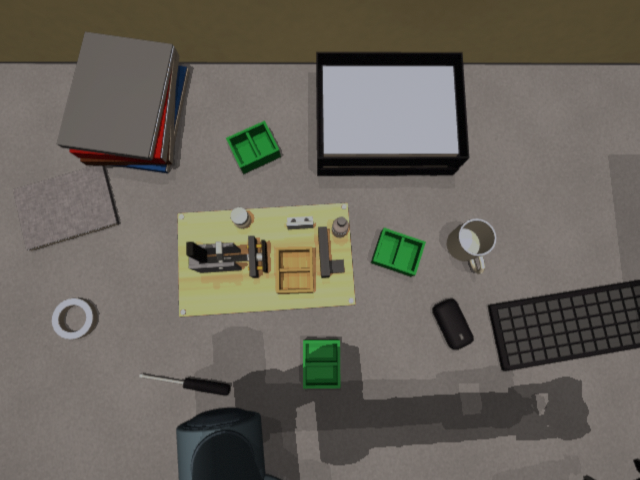

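The clamp's +x runs along about world -y, towards image right in the top view. Its +y, towards the stop, runs along world +x. The tan tray is at about (296,271) in the top view, and the other three trays are green decoys. Next I'll measure accurately.

```bash
cat >> h.py <<'E'
def ray(p,u,v):
    f=240/np.tan(np.radians(p['vfov']/2)); x=(u-p['cx']);y=(v-p['cy'])
    if p.get('fish'):
        r=np.hypot(x,y);th=r/f;d=np.array([x/r*np.sin(th),y/r*np.sin(th),np.cos(th)])
    else: d=np.array([x/f,y/f,1.])
    d=R.from_rotvec(p['attitude']).apply(d); return np.array(p['position']),d/np.linalg.norm(d)
def onz(p,u,v,z):
    o,d=ray(p,u,v); return o+d*(z-o[2])/d[2]
def proj(p,X):
    f=240/np.tan(np.radians(p['vfov']/2)); c=R.from_rotvec(p['attitude']).inv().apply(np.array(X)-p['position'])
    if p.get('fish'):
        rr=np.hypot(c[0],c[1]);th=np.arctan2(rr,c[2]);return np.array([p['cx']+f*th*c[0]/rr,p['cy']+f*th*c[1]/rr])
    return np.array([p['cx']+f*c[0]/c[2],p['cy']+f*c[1]/c[2]])
def tri(obs):
    A=0;b=0
    for p,u,v in obs:
        o,d=ray(p,u,v);M=np.eye(3)-np.outer(d,d);A=A+M;b=b+M@o
    return np.linalg.solve(A,b)
E
python3 - <<'E'
from h import *
s=status.sense(); Rt=R.from_rotvec(s['eef_rot']).as_matrix(); print(np.round(Rt,3))
w=grab_frame('wrist'); print('cam in tool',Rt.T@(np.array(w['position'])-s['position']), np.round(Rt.T@R.from_rotvec(w['attitude']).as_matrix(),2))
ps={c:grab_frame(c) for c in ['scene','top']}
for c,p in ps.items():
    for n,z in [('clamp',0.012),('tray_mid',0.062)]:
        for o in finder.outline_of(n,p)[:3]:
            m=o['pixels'].astype(np.uint8); r=cv2.minAreaRect(cv2.findNonZero(m)); B=cv2.boxPoints(r)
            print(c,n,round(o['conf'],2),np.round(r[0]),r[1],r[2],[np.round(onz(p,*b,z)[:2],3).tolist() for b in B])
p=ps['top']['pixels'][195:325,165:365]; cv2.imwrite('pics/topc.png',cv2.resize(p,(800,520),interpolation=cv2.INTER_CUBIC))
p=ps['scene']['pixels'][135:330,275:490]; cv2.imwrite('pics/scc.png',cv2.resize(p,None,fx=3,fy=3,interpolation=cv2.INTER_CUBIC)[:600])
E
```

```text
[[ 0.964  0.268  0.   ]
 [ 0.268 -0.964  0.   ]
 [ 0.    -0.    -1.   ]]
cam in tool [ 7.84620720e-02  5.98563269e-05 -1.42352909e-01] [[ 0.   -0.95 -0.31]
 [ 1.    0.    0.  ]
 [ 0.   -0.31  0.95]]
scene clamp 0.6 [389. 240.] (107.42601776123047, 188.84283447265625) 51.532135009765625 [[0.466, -0.222], [0.436, 0.289], [0.72, 0.206], [0.707, -0.246]]
scene tray_mid 0.93 [275. 199.] (53.073829650878906, 41.26445007324219) 46.84761428833008 [[0.304, -0.204], [0.281, -0.101], [0.424, -0.111], [0.441, -0.209]]
scene tray_mid 0.92 [486. 305.] (45.3233528137207, 55.04764938354492) 17.818889617919922 [[0.833, -0.085], [0.779, 0.031], [0.858, 0.071], [0.906, -0.045]]
scene tray_mid 0.68 [386. 228.] (34.202056884765625, 14.367987632751465) 38.65980911254883 [[0.55, -0.045], [0.541, -0.009], [0.619, -0.006], [0.627, -0.041]]
top clamp 0.96 [264. 258.] (103.32640075683594, 176.1714630126953) 86.03533935546875 [[0.683, 0.201], [0.709, -0.21], [0.467, -0.222], [0.444, 0.175]]
top tray_mid 0.87 [294. 270.] (49.0, 36.0) 90.0 [[0.597, -0.046], [0.596, -0.125], [0.488, -0.125], [0.489, -0.047]]
top tray_mid 0.84 [254. 147.] (41.27922058105469, 44.44940948486328) 64.29004669189453 [[0.847, 0.073], [0.894, -0.018], [0.804, -0.06], [0.758, 0.031]]
top tray_mid 0.71 [320. 363.] (50.0, 37.0) 90.0 [[0.395, -0.103], [0.394, -0.182], [0.291, -0.18], [0.292, -0.102]]
```

View pics/topc.png

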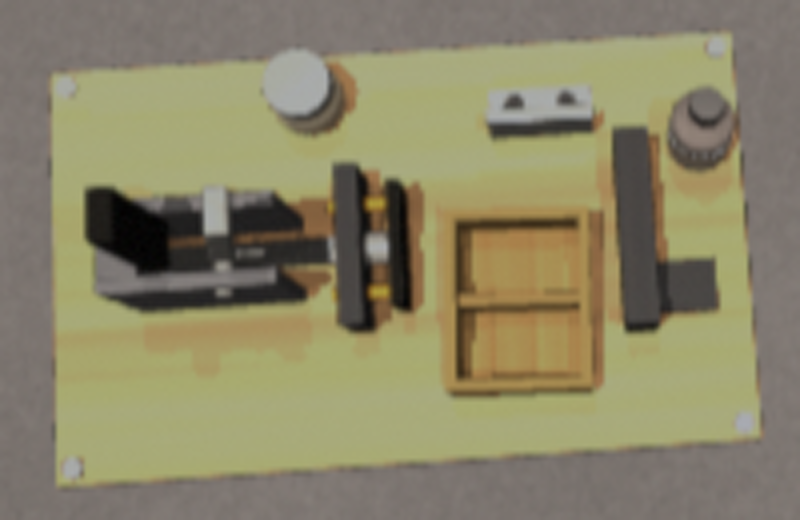

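View pics/scc.png

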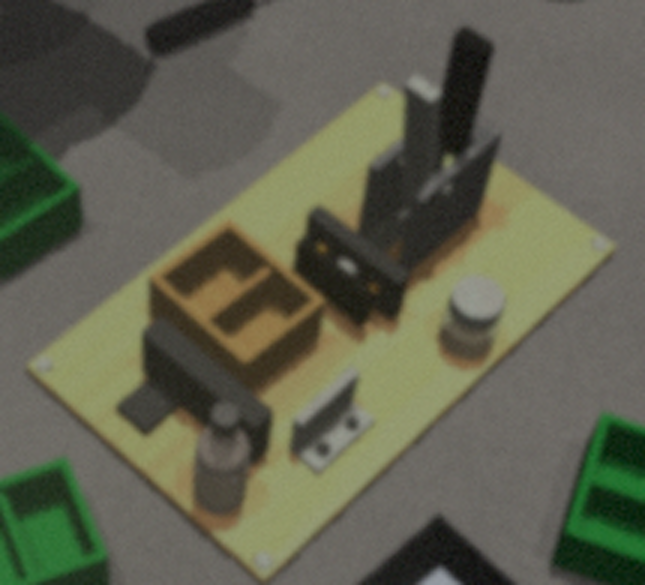

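The top crop shows the board corners at crop pixels (52,72), (733,34), (760,438) and (58,486), and the tray rim corners at about (445,215), (590,210), (596,387) and (447,391). I'll use these to work out the poses.

```bash
python3 - <<'E'
from h import *
p=grab_frame('top'); g=lambda a,z: onz(p,165+a[0]/4,195+a[1]/4,z)
C=np.array([g(a,.012) for a in [(52,72),(733,34),(760,438),(58,486)]]); print(C.round(4)); o=C.mean(0)
ex=(C[1]+C[2]-C[0]-C[3]);ey=(C[0]+C[1]-C[2]-C[3]);print('o',o, 'yaw x',np.degrees(np.arctan2(ex[1],ex[0])),'yaw y',np.degrees(np.arctan2(ey[1],ey[0])),np.linalg.norm(ex)/2,np.linalg.norm(ey)/2)
T=np.array([g(a,.062) for a in [(445,215),(590,210),(596,387),(447,391)]]);print(T.round(4),T.mean(0)); ex=(T[1]+T[2]-T[0]-T[3]);ey=(T[0]+T[1]-T[2]-T[3]);print(np.degrees(np.arctan2(ex[1],ex[0])),np.degrees(np.arctan2(ey[1],ey[0])),np.linalg.norm(ex)/2,np.linalg.norm(ey)/2)
q=grab_frame('scene'); h=lambda a:(275+a[0]/3,135+a[1]/3)
# two-view: tray rim corners: far-left(scene) = near robot & moving jaw side; 
for nm,a,b in [('tray rim robot/-x',(447,391),(228,226)),('rim robot/+x',(596,387),(152,286)),('rim stop/+x',(590,210),(247,362)),('rim stop/-x',(445,215),(321,298))]:
    print(nm,tri([(p,165+a[0]/4,195+a[1]/4),(q,*h(b))]).round(4))
print('trigger top',tri([(p,165+216/4,195+188/4),(q,*h((423,80)))]).round(4))
print('handle top',tri([(p,165+100/4,195+188/4),(q,*h((475,32)))]).round(4))
E
```

```text
[[ 0.6825  0.1875  0.012 ]
 [ 0.7029 -0.2112  0.012 ]
 [ 0.4659 -0.222   0.012 ]
 [ 0.4435  0.1742  0.012 ]]
o [ 0.57369742 -0.01789767  0.012     ] yaw x -86.91658511354512 yaw y 2.900979496261933 0.39804359958106117 0.23831228550546107
[[ 0.5882 -0.0466  0.062 ]
 [ 0.5904 -0.1265  0.062 ]
 [ 0.4929 -0.1291  0.062 ]
 [ 0.4916 -0.0483  0.062 ]] [ 0.54078332 -0.08759504  0.062     ]
-88.77511729189035 1.2818114469515356 0.08037068955615013 0.0970695972941321
tray rim robot/-x [ 0.4932 -0.0461  0.0523]
rim robot/+x [ 0.4957 -0.1262  0.0522]
rim stop/+x [ 0.5927 -0.1236  0.0618]
rim stop/-x [ 0.5893 -0.0452  0.0618]
trigger top [0.5773 0.0449 0.2149]
handle top [0.5758 0.0953 0.2244]
```

```bash
python3 -m pendant '{"turn":[[0,0,0.1],[0,0,0.217],[0,0,0.217],[0,0,0.217],[0,0,0.217],[0,0,0.217],[0,0,0.217],[0,0,0.217],[0,0,0.217],[0,0,0.217]],"translation":[[0.028,-0.029,0],[0.056,-0.058,0],[0.084,-0.087,0],[0.112,-0.116,0],[0.14,-0.145,0],[0.168,-0.174,0],[0.196,-0.203,0],[0.224,-0.232,0],[0.252,-0.261,0],[0.28,-0.29,0]],"jaw":[0,0,0,0,0,0,0,0,0,0]}' 40
python3 -c "
from h import *
s=status.sense();print(s['t'],s['q'].round(2) if hasattr(s['q'],'round') else s['q'],s['position'],R.from_rotvec(s['eef_rot']).as_matrix().round(3).tolist())"
```

```text
t: 2.93
position: [0.3666, -0.2702, 0.2316]
eef_rot: [3.14, 0.084, 0.001]
contact_force: [0.8, -0.8, -0.4]
width: 0.0428
2.9333 [-0.89 -0.23  2.04  0.    1.34  0.63] [ 0.36662647 -0.27024785  0.23160229] [[0.999, 0.053, 0.001], [0.053, -0.999, -0.001], [0.001, 0.001, -1.0]]
```

```bash
python3 -m pendant '{"turn":[[0,0,0],[0,0,0],[0,0,0],[0,0,0],[0,0,0],[0,0,0],[0,0,0],[0,0,0],[0,0,0],[0,0,0]],"translation":[[0.018,-0.029,0],[0.036,-0.058,0],[0.054,-0.087,0],[0.071,-0.116,0],[0.089,-0.145,0.01],[0.106,-0.174,0.03],[0.106,-0.174,0.06],[0.106,-0.174,0.09],[0.106,-0.174,0.12],[0.106,-0.174,0.12]],"jaw":[0,0,0,0,0,0,0,0,0,0]}'
python3 - <<'E'
from h import *
p=snap('wrist','w1'); snap('top','t1')
print(status.sense()['position'])
E
```

```text
t: 3.77
position: [0.4585, -0.0903, 0.1056]
eef_rot: [-3.135, -0.085, 0.016]
contact_force: [-1.1, 1.0, -0.6]
width: 0.0425
[ 0.46219485 -0.09235654  0.1111516 ]
```

View pics/w1.png

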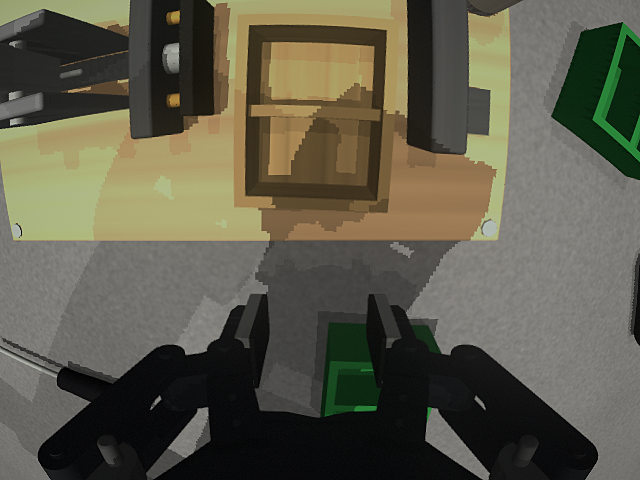

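The wrist view shows the fingers (265–370, 330) centred on the tray (235–395), square to it and clear of the decoy. I'll lower and push.

```bash
python3 -m pendant '{"turn":[[0,0,0],[0,0,0],[0,0,0],[0,0,0],[0,0,0],[0,0,0],[0,0,0],[0,0,0],[0,0,0],[0,0,0]],"translation":[[0,0,0.03],[0,0,0.055],[0,0,0.081],[0,0,0.081],[0.01,0,0.081],[0.017,0,0.081],[0.023,0,0.081],[0.029,0,0.081],[0.035,0,0.081],[0.041,0,0.081]],"jaw":[0,0,0,0,0,0,0,0,0,0]}'
python3 -m pendant '{"turn":[[0,0,0],[0,0,0],[0,0,0],[0,0,0]],"translation":[[0.005,0,0],[0.01,0,0],[0.015,0,0],[0.015,0,0]],"jaw":[0,0,0,0]}'
python3 - <<'E'
from h import *
p=snap('wrist','w2'); snap('top','t2')
print(status.sense()['position'],status.sense()['contact_force'])
E
```

```text
t: 4.7
position: [0.5046, -0.0905, 0.0311]
eef_rot: [3.14, 0.085, 0.002]
contact_force: [-1.7, -0.6, 1.2]
width: 0.0426
t: 5.03
position: [0.5197, -0.0896, 0.0304]
eef_rot: [3.14, 0.085, 0.002]
contact_force: [0.2, -0.7, -0.1]
width: 0.0426
[ 0.51883318 -0.08950753  0.03023127] [0.36330636 0.28305855 0.379723  ]
```

View pics/w2.png

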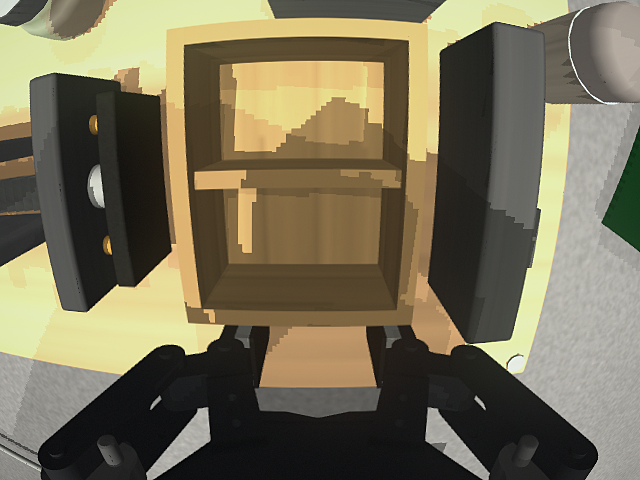

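The tray is now against the fingers, still about 7 mm short of the stop (dark strip at the top, 270–440). I'll finish with small steps.

```bash
python3 -m pendant '{"turn":[[0,0,0],[0,0,0],[0,0,0],[0,0,0]],"translation":[[0.002,0,0],[0.004,0,0],[0.005,0,0],[0.005,0,0]],"jaw":[0,0,0,0]}'
python3 -m pendant '{"turn":[[0,0,0],[0,0,0],[0,0,0],[0,0,0]],"translation":[[0.001,0,0],[0.002,0,0],[0.003,0,0],[0.003,0,0]],"jaw":[0,0,0,0]}'
python3 - <<'E'
from h import *
p=snap('wrist','w3'); t=snap('top','t3'); q=snap('scene','s3')
cv2.imwrite('pics/t3c.png',cv2.resize(t['pixels'][195:325,165:365],(800,520),interpolation=cv2.INTER_CUBIC))
cv2.imwrite('pics/s3c.png',cv2.resize(q['pixels'][175:325,325:475],None,fx=4,fy=4,interpolation=cv2.INTER_CUBIC))
print(status.sense()['position'],status.sense()['contact_force'])
E
```

```text
t: 5.47
position: [0.5236, -0.0892, 0.0302]
eef_rot: [-3.14, -0.084, -0.0]
contact_force: [-0.9, 0.6, 0.2]
width: 0.0427
t: 5.8
position: [0.5267, -0.0891, 0.0303]
eef_rot: [-3.14, -0.084, -0.0]
contact_force: [-0.4, 0.2, 0.2]
width: 0.0428
[ 0.52668471 -0.08913172  0.03038921] [ 0.21168773 -0.45080673 -0.37198756]
```

View pics/w3.png

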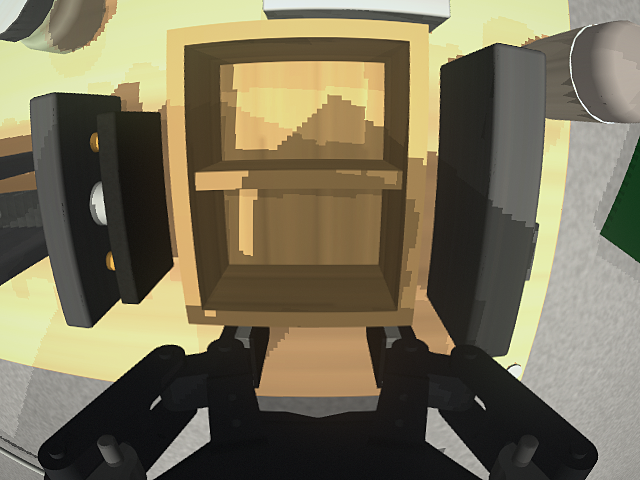

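View pics/s3c.png

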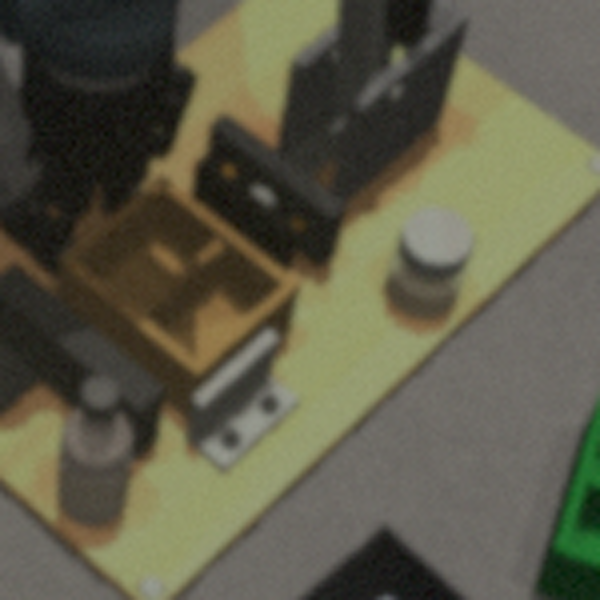

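Nearly there, with a few millimetres of gap to the stop. I'll go on in 1–2 mm steps.

```bash
for i in 1 2 3; do :; done
python3 -m pendant '{"turn":[[0,0,0],[0,0,0],[0,0,0]],"translation":[[0.001,0,0],[0.002,0,0],[0.002,0,0]],"jaw":[0,0,0]}'
python3 -m pendant '{"turn":[[0,0,0],[0,0,0],[0,0,0]],"translation":[[0.001,0,0],[0.002,0,0],[0.002,0,0]],"jaw":[0,0,0]}'
python3 - <<'E'
from h import *
p=snap('wrist','w4')
print(status.sense()['position'],status.sense()['contact_force'])
E
```

```text
t: 6.2
position: [0.5287, -0.089, 0.0304]
eef_rot: [3.14, 0.084, 0.0]
contact_force: [-0.7, -0.6, 1.2]
width: 0.0425
t: 6.45
position: [0.5307, -0.0889, 0.0303]
eef_rot: [3.14, 0.084, 0.001]
contact_force: [-0.8, 0.7, 1.0]
width: 0.0425
[ 0.53072337 -0.08888042  0.0303161 ] [ 0.10458221  0.38640794 -0.26111237]
```

View pics/w4.png

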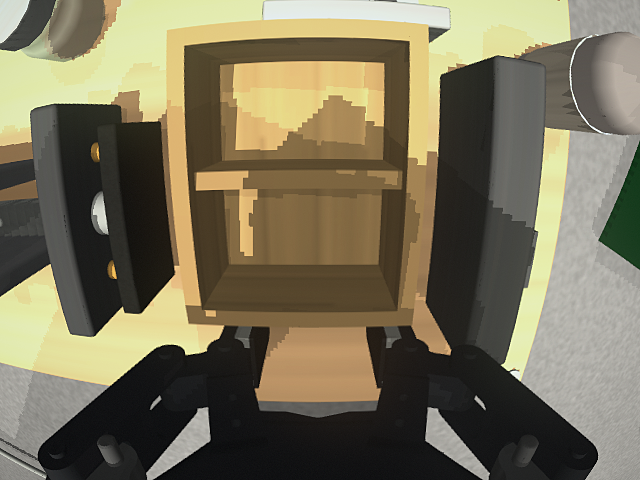

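```bash

python3 -m pendant '{"turn":[[0,0,0],[0,0,0],[0,0,0]],"translation":[[0.001,0,0],[0.002,0,0],[0.002,0,0]],"jaw":[0,0,0]}'
python3 -m pendant '{"turn":[[0,0,0],[0,0,0],[0,0,0]],"translation":[[0.001,0,0],[0.0015,0,0],[0.0015,0,0]],"jaw":[0,0,0]}'
python3 - <<'E'
from h import *
p=snap('wrist','w5')
print(status.sense()['position'],status.sense()['contact_force'])
E
```

```text
t: 6.75
position: [0.5312, -0.0888, 0.0301]
eef_rot: [-3.14, -0.085, 0.006]
contact_force: [-8.1, -1.3, 5.7]
width: 0.0424
t: 7.0
position: [0.5311, -0.0887, 0.0298]
eef_rot: [-3.14, -0.086, 0.013]
contact_force: [-13.9, -1.2, 9.8]
width: 0.0428
[ 0.53114809 -0.08868953  0.02984934] [-12.99957612  -1.78815176   9.82345522]
```

View pics/w5.png

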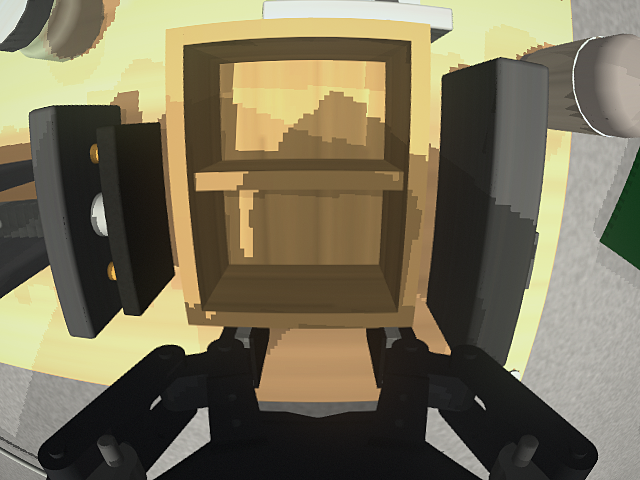

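Firm contact with the stop at 13 N. I'll back off, lift, and move to a spot in front of the trigger while shutting the fingers.

```bash

python3 -m pendant '{"turn":[[0,0,0],[0,0,0],[0,0,0],[0,0,0],[0,0,0],[0,0,0],[0,0,0],[0,0,0],[0,0,0]],"translation":[[-0.008,0,0],[-0.025,0,0],[-0.03,0,0],[-0.03,0,-0.03],[-0.03,0,-0.07],[-0.03,0,-0.11],[-0.03,0,-0.15],[-0.03,0,-0.17],[-0.03,0,-0.17]],"jaw":[0,0,0,0,0,-1,-1,-1,-1]}'
python3 - <<'E'
from h import *
t=snap('top','t4'); q=snap('scene','s4')
for c in (t,q): 
  for n in ['tray_mid','stop_face','pad_face','trigger_grip','handle']:
    r=finder.pinpoint(n,c); print(n,[(round(x['conf'],2),np.round(x['at'],3).tolist()) for x in r[:2]])
cv2.imwrite('pics/t4c.png',cv2.resize(t['pixels'][195:325,165:365],(800,520),interpolation=cv2.INTER_CUBIC))
cv2.imwrite('pics/s4c.png',cv2.resize(q['pixels'][175:325,325:475],None,fx=4,fy=4,interpolation=cv2.INTER_CUBIC))
print(status.sense()['position'],status.sense()['contact_force'])
E
```

```text
t: 7.8
position: [0.5077, -0.0916, 0.2071]
eef_rot: [3.135, 0.084, 0.019]
contact_force: [0.3, -0.4, 0.9]
width: 0.0003
tray_mid [(0.83, [0.586, -0.321, 0.025]), (0.81, [0.34, -0.142, 0.024])]
stop_face [(0.48, [0.641, -0.098, 0.031])]
pad_face []
trigger_grip [(0.61, [0.574, 0.055, 0.171])]
handle [(0.79, [0.57, 0.105, 0.172]), (0.47, [0.64, -0.185, 0.066])]
tray_mid [(0.89, [0.34, -0.148, 0.026]), (0.87, [0.576, -0.316, 0.028])]
stop_face [(0.87, [0.645, -0.097, 0.035])]
pad_face [(0.81, [0.576, -0.02, 0.045])]
trigger_grip [(0.58, [0.574, 0.055, 0.166])]
handle [(0.6, [0.571, 0.107, 0.168])]
[ 0.50387364 -0.09027273  0.19983852] [ 0.2089133   0.16294678 -0.2043084 ]
```

View pics/t4c.png

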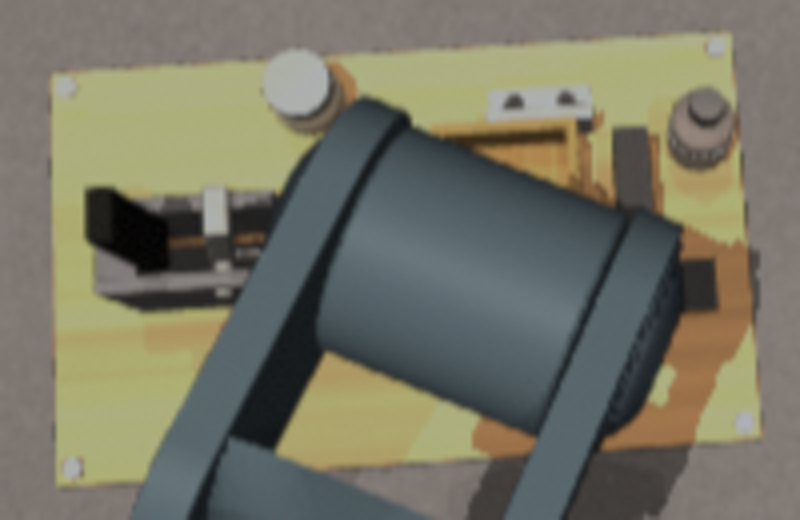

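View pics/s4c.png

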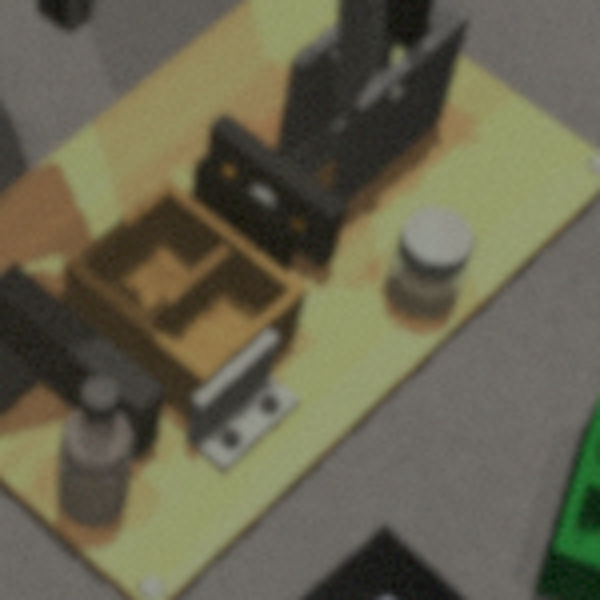

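The tray now sits flush on the stop bracket (scene crop, about (235,380)). Next I move to the trigger and lower.

```bash

python3 -m pendant '{"turn":[[0,0,0],[0,0,0],[0,0,0],[0,0,0],[0,0,0],[0,0,0],[0,0,0],[0,0,0]],"translation":[[0.018,-0.025,-0.005],[0.038,-0.05,-0.005],[0.057,-0.075,-0.005],[0.0755,-0.1,-0.005],[0.0755,-0.1,0.01],[0.0755,-0.1,0.03],[0.0755,-0.1,0.045],[0.0755,-0.1,0.045]],"jaw":[-1,-1,-1,-1,-1,-1,-1,-1]}'
python3 - <<'E'
from h import *
p=snap('wrist','w6'); q=snap('scene','s6')
cv2.imwrite('pics/s6c.png',cv2.resize(q['pixels'][125:325,325:475],None,fx=3,fy=3,interpolation=cv2.INTER_CUBIC))
print(status.sense()['position'],status.sense()['contact_force'])
E
```

```text
t: 9.07
position: [0.5717, 0.0142, 0.1514]
eef_rot: [-3.139, -0.085, 0.011]
contact_force: [-1.1, 0.0, -1.3]
width: -0.0001
[0.57379923 0.01363038 0.15500448] [-0.46286452 -0.61818862  1.27909132]
```

View pics/w6.png

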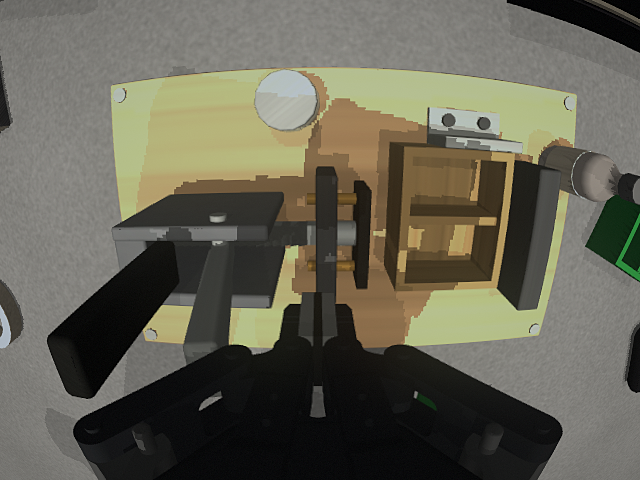

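View pics/s6c.png

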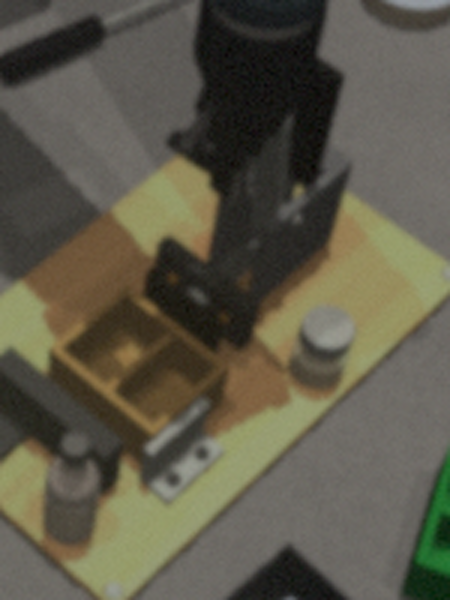

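```bash
python3 - <<'E'
from h import *
p=grab_frame('wrist');p['fish']=1
s=status.sense();Rt=R.from_rotvec(s['eef_rot']).as_matrix()
for u,v in [(235,345),(190,365),(80,430),(100,470),(283,310),(302,295),(318,385)]:
    o,d=ray(p,u,v);o=Rt.T@(o-s['position']);d=Rt.T@d
    out=[]
    for x in (0.012,0,-0.012):
        k=(x-o[0])/d[0]; out.append((o+k*d).round(3).tolist()[1:])
    print((u,v),out)
p2=p; fc=np.array
o=np.array([0.5755,-0.018,0]);ex=np.array([.0523,-.9986,0]);ey=np.array([.9986,.0523,0])
for n,c in [('trigtop',(-0.069,0,.198)),('trig +x edge stop side',(-.063,.012,.198)),('trig +x edge robot side',(-.063,-.012,.198)),('handletop',(-.123,0.014,.207)),('tip',(-.033,0,.155)),('pad top R',(0.004,.035,.06)),('fj',(.125,.055,.068))]:
    print(n,proj(p,o+c[0]*ex+c[1]*ey+[0,0,c[2]]).round(0))
E
```

```text
(235, 345) [[-0.026, -0.045], [-0.031, -0.028], [-0.035, -0.01]]
(190, 365) [[-0.037, -0.057], [-0.044, -0.042], [-0.051, -0.026]]
(80, 430) [[-0.058, -0.089], [-0.069, -0.08], [-0.079, -0.07]]
(100, 470) [[-0.047, -0.1], [-0.056, -0.092], [-0.064, -0.084]]
(283, 310) [[-0.013, -0.021], [-0.015, 0.0], [-0.017, 0.022]]
(302, 295) [[-0.006, -0.009], [-0.007, 0.015], [-0.008, 0.039]]
(318, 385) [[0.0, -0.064], [0.0, -0.049], [0.0, -0.035]]
trigtop [208. 368.]
trig +x edge stop side [221. 340.]
trig +x edge robot side [229. 395.]
handletop [ 58. 334.]
tip [314. 311.]
pad top R [372. 191.]
fj [541. 171.]
```

The shut linkage widens above about 28 mm from the tip, so I'll raise the tip to z≈0.176 to keep it off the trigger and handle, then do the first squeeze along tool -y.

```bash

python3 -m pendant '{"turn":[[0,0,0],[0,0,0],[0,0,0],[0,0,0],[0,0,0],[0,0,0],[0,0,0],[0,0,0],[0,0,0],[0,0,0]],"translation":[[0,0,-0.021],[0,-0.005,-0.021],[0,-0.01,-0.021],[0,-0.015,-0.021],[0,-0.02,-0.021],[0,-0.025,-0.021],[0,-0.03,-0.021],[0,-0.035,-0.021],[0,-0.04,-0.021],[0,-0.04,-0.021]],"jaw":[-1,-1,-1,-1,-1,-1,-1,-1,-1,-1]}'
python3 - <<'E'
from h import *
p=snap('wrist','w7')
print(status.sense()['position'],status.sense()['contact_force'])
E
```

```text
t: 10.05
position: [0.572, 0.0536, 0.1767]
eef_rot: [3.139, 0.086, 0.0]
contact_force: [-0.4, -4.2, 3.2]
width: -0.0002
[0.57205916 0.05344479 0.17659315] [-0.62060955 -4.71726141  2.44512053]
```

View pics/w7.png

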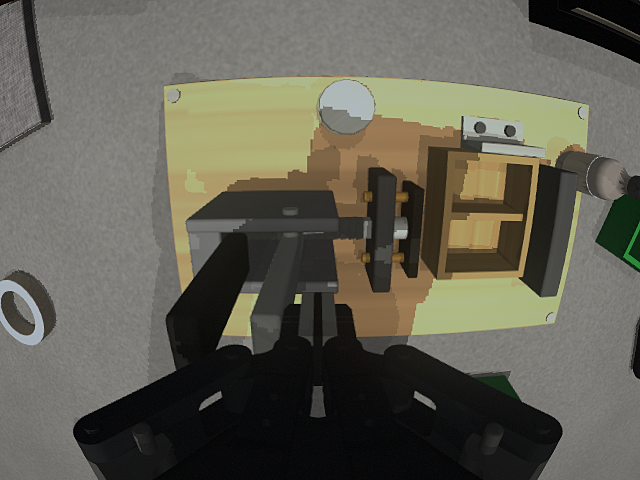

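The fingers are on the trigger (275,340), about 5 N, and the pad edge at (412,185) has moved forward. I'll continue the squeeze.

```bash

python3 -m pendant '{"turn":[[0,0,0],[0,0,0],[0,0,0]],"translation":[[0,-0.003,0],[0,-0.006,0],[0,-0.006,0]],"jaw":[-1,-1,-1]}'
python3 -m pendant '{"turn":[[0,0,0],[0,0,0],[0,0,0]],"translation":[[0,-0.003,0],[0,-0.005,0],[0,-0.005,0]],"jaw":[-1,-1,-1]}'
python3 - <<'E'
from h import *
p=snap('wrist','w8')
print(status.sense()['position'],status.sense()['contact_force'])
E
```

```text
t: 10.35
position: [0.5718, 0.0592, 0.1766]
eef_rot: [3.139, 0.085, 0.001]
contact_force: [-0.8, -5.6, 3.0]
width: 0.0002
t: 10.6
position: [0.5715, 0.0641, 0.1763]
eef_rot: [3.139, 0.084, 0.0]
contact_force: [-0.7, -5.1, 3.0]
width: 0.0001
[0.57147206 0.06404723 0.17636789] [-0.26835134 -5.86385172  1.58233711]
```

View pics/w8.png

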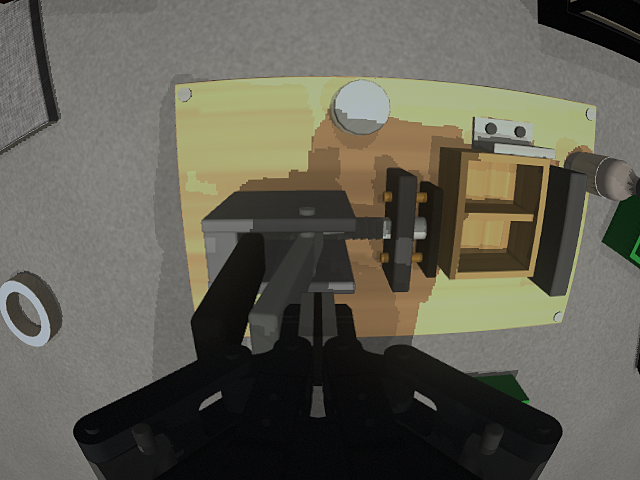

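```bash

python3 -m pendant '{"turn":[[0,0,0],[0,0,0],[0,0,0]],"translation":[[0,-0.003,0],[0,-0.004,0],[0,-0.004,0]],"jaw":[-1,-1,-1]}'
python3 -m pendant '{"turn":[[0,0,0],[0,0,0],[0,0,0]],"translation":[[0,-0.002,0],[0,-0.003,0],[0,-0.003,0]],"jaw":[-1,-1,-1]}'
python3 - <<'E'
from h import *
p=snap('wrist','w9');p['fish']=1
print(status.sense()['position'],status.sense()['contact_force'])
E
```

```text
t: 10.9
position: [0.5712, 0.0676, 0.1761]
eef_rot: [3.139, 0.084, 0.0]
contact_force: [0.5, -6.1, 1.4]
width: -0.0004
t: 11.15
position: [0.5712, 0.0683, 0.1761]
eef_rot: [3.134, 0.084, -0.0]
contact_force: [0.1, -14.2, 1.0]
width: -0.0006
[0.57120394 0.06833463 0.17610048] [  0.71574156 -13.85496511   1.12957332]
```

View pics/w9.png

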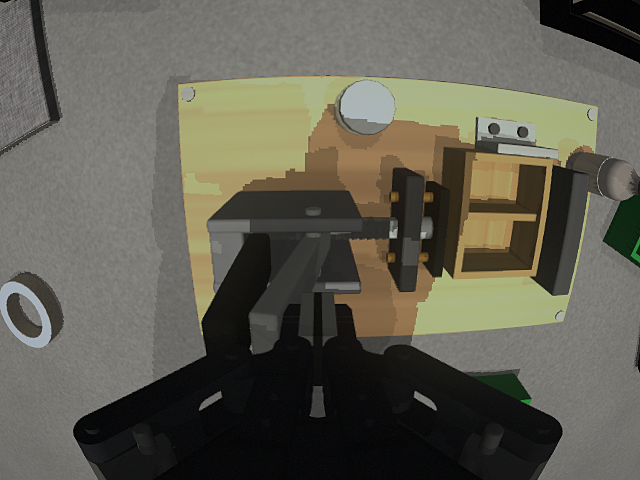

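```bash
cat > g.py <<'E'
from h import *
import sys
O=np.array([0.5755,-0.018,0]);EX=np.array([.0523,-.9986,0]);EY=np.array([.9986,.0523,0])
def shot(n):
    p=snap('wrist',n);p['fish']=1
    cv2.imwrite(f'pics/{n}z.png',cv2.resize(p['pixels'][140:310,350:590],None,fx=3.3,fy=3.3,interpolation=cv2.INTER_CUBIC))
    s=status.sense();print(s['t'],np.round(s['position'],4),np.round(s['contact_force'],1))
    return p
def cl(p,zu,zv,z):  # zoom pixel -> clamp coords
    X=onz(p,350+(zu+.5)/3.3-.5,140+(zv+.5)/3.3-.5,z)-O; return np.round([X@EX*1000,X@EY*1000],1)
E
python3 -c "
from g import *
shot('w10')"
```

```text
11.25 [0.5712 0.0683 0.1761] [  0.8 -15.3   0.8]
```

View pics/w10z.png

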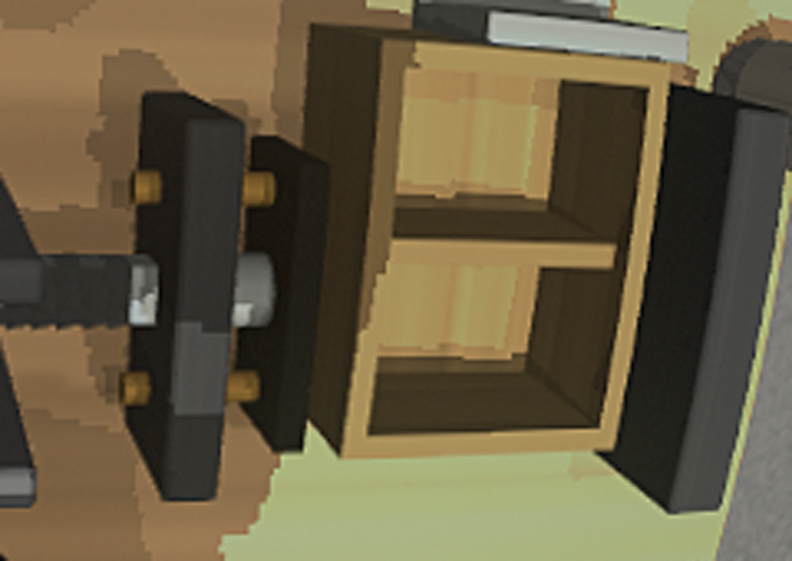

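```bash
python3 -c "
from g import *
p=shot('w11')
for n,u,v,z in [('plate rear',188,120,.066),('plate front',245,122,.066),('plate rear b',163,498,.066),('plate front b',215,498,.066),('pad front',328,163,.060),('pad front b',303,450,.060),('pad rear b',278,452,.060),('pad rear',303,160,.06),('tray -x stop',413,42,.062),('tray+x stop',668,63,.062),('tray -x rob',345,458,.062),('tray +x rob',612,450,.062),('fj stop',738,108,.068),('fj rob',670,512,.068),('stop',490,12,.057),('stop',490,40,.057)]: print(n,cl(p,u,v,z))
"
```

```text
11.3 [0.5712 0.0683 0.1761] [  0.6 -14.2   1.2]
plate rear [-23.6  43.7]
plate front [-10.9  43.7]
plate rear b [-23.  -43.8]
plate front b [-10.3 -44.2]
pad front [11.2 34.3]
pad front b [ 12.5 -35. ]
pad rear b [  6.1 -35.3]
pad rear [ 5.1 34.8]
tray -x stop [29.1 62.8]
tray+x stop [100.7  63.4]
tray -x rob [ 23.  -36.5]
tray +x rob [101.5 -37. ]
fj stop [120.4  54.7]
fj rob [122.  -53.3]
stop [51.  70.8]
stop [51.5 64.3]
```

```bash

python3 -m pendant '{"turn":[[0,0,0],[0,0,0],[0,0,0],[0,0,0],[0,0,0],[0,0,0],[0,0,0],[0,0,0],[0,0,0],[0,0,0]],"translation":[[0,0.008,0],[0,0.016,0],[0,0.024,0],[0,0.032,0],[0,0.04,0],[0,0.046,0],[0,0.046,0],[0,0.046,0],[0,0.046,0],[0,0.046,0]],"jaw":[-1,-1,-1,-1,-1,-1,-1,-1,-1,-1]}'
python3 -c "
from g import *
p=shot('w12')"
```

```text
t: 12.13
position: [0.5734, 0.0259, 0.1763]
eef_rot: [-3.14, -0.085, 0.0]
contact_force: [-0.7, 0.6, -0.1]
width: 0.0002
12.1833 [0.5734 0.026  0.1763] [-0.   0.3 -0.7]
```

View pics/w12.png

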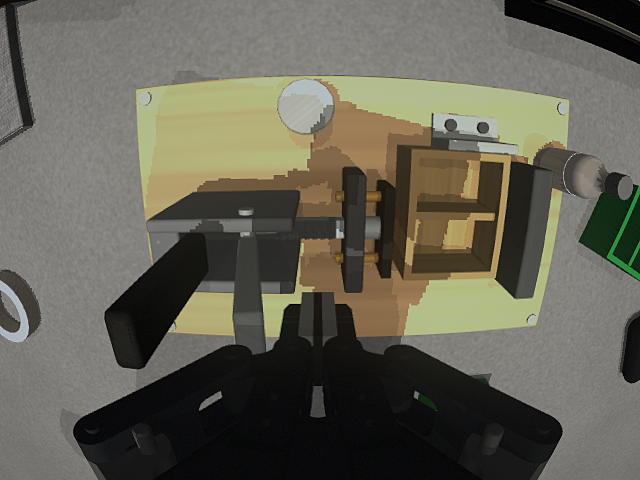

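Trigger released, force about 0. At full squeeze, in the clamp x of this gauge, the pad front was at 12 mm and the fixed jaw at 121 mm. That leaves about 29 mm to clamp contact plus 7 mm of pad. Second pump.

```bash

python3 -m pendant '{"turn":[[0,0,0],[0,0,0],[0,0,0],[0,0,0],[0,0,0],[0,0,0],[0,0,0],[0,0,0],[0,0,0],[0,0,0]],"translation":[[0,-0.008,0],[0,-0.014,0],[0,-0.019,0],[0,-0.024,0],[0,-0.029,0],[0,-0.034,0],[0,-0.039,0],[0,-0.042,0],[0,-0.0435,0],[0,-0.0435,0]],"jaw":[-1,-1,-1,-1,-1,-1,-1,-1,-1,-1]}'
python3 -c "
from g import *
p=shot('w13')"
```

```text
t: 13.02
position: [0.5716, 0.068, 0.177]
eef_rot: [3.136, 0.086, 0.002]
contact_force: [0.7, -9.1, 0.7]
width: 0.0001
13.0667 [0.5716 0.0679 0.1769] [ 0.7 -9.   2.1]
```

View pics/w13z.png

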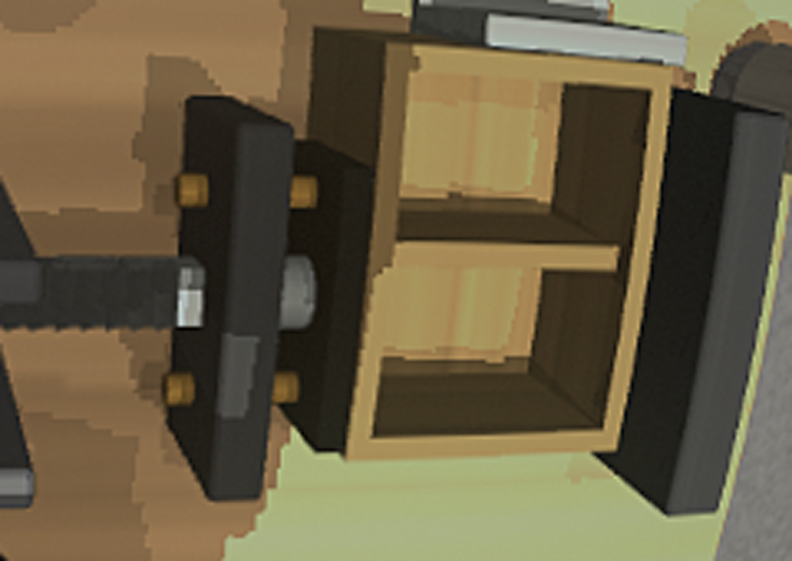

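The jaw advanced about 12 mm and the pad is now at the tray. I'll release and pump a third time.

```bash

python3 -m pendant '{"turn":[[0,0,0],[0,0,0],[0,0,0],[0,0,0],[0,0,0],[0,0,0],[0,0,0],[0,0,0],[0,0,0],[0,0,0]],"translation":[[0,0.008,0],[0,0.016,0],[0,0.024,0],[0,0.032,0],[0,0.04,0],[0,0.0435,0],[0,0.0435,0],[0,0.0435,0],[0,0.0435,0],[0,0.0435,0]],"jaw":[-1,-1,-1,-1,-1,-1,-1,-1,-1,-1]}'
python3 -m pendant '{"turn":[[0,0,0],[0,0,0],[0,0,0],[0,0,0],[0,0,0],[0,0,0],[0,0,0],[0,0,0],[0,0,0],[0,0,0]],"translation":[[0,-0.008,0],[0,-0.014,0],[0,-0.019,0],[0,-0.024,0],[0,-0.029,0],[0,-0.034,0],[0,-0.039,0],[0,-0.042,0],[0,-0.044,0],[0,-0.044,0]],"jaw":[-1,-1,-1,-1,-1,-1,-1,-1,-1,-1]}'
python3 -c "
from g import *
p=shot('w14')"
```

```text
t: 13.9
position: [0.5733, 0.0259, 0.1763]
eef_rot: [-3.14, -0.085, 0.0]
contact_force: [0.5, -0.3, 0.6]
width: 0.0001
t: 14.73
position: [0.5717, 0.0681, 0.1771]
eef_rot: [3.135, 0.086, 0.003]
contact_force: [-0.4, -9.8, 1.7]
width: -0.0002
14.7833 [0.5717 0.0681 0.177 ] [-0.1 -9.3  1.5]
```

View pics/w14z.png

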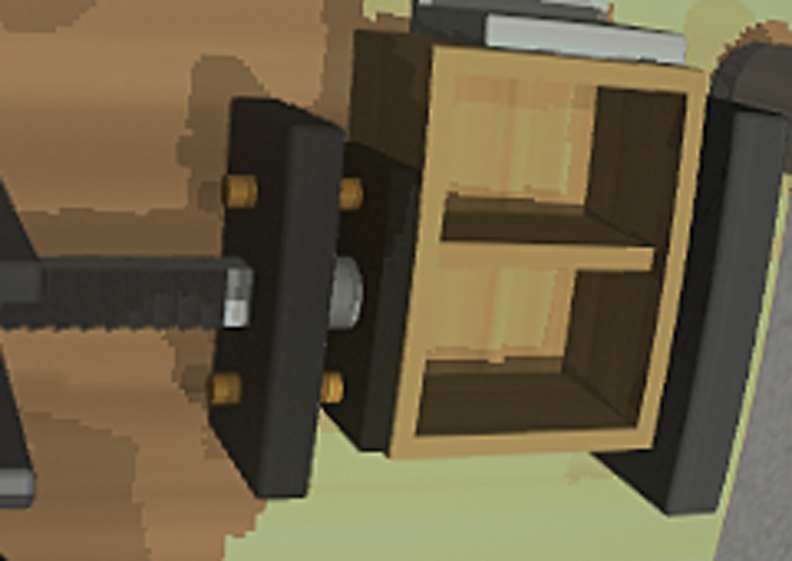

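```bash
python3 -c "
from g import *
p=shot('w15')
for n,u,v,z in [('plate front',343,127,.066),('plate front b',307,496,.066),('pad rear b',358,450,.060),('pad front b',384,450,.06),('tray -x stop',436,45,.062),('tray+x stop',705,70,.062),('tray -x rob',388,458,.062),('tray +x rob',652,448,.062),('fj stop',736,112,.068),('fj rob',668,513,.068),('stop',487,40,.057)]: print(n,cl(p,u,v,z))
q=grab_frame('scene');cv2.imwrite('pics/s15c.png',cv2.resize(q['pixels'][175:325,325:475],None,fx=4,fy=4,interpolation=cv2.INTER_CUBIC))
"
```

```text
14.8333 [0.5717 0.0681 0.1771] [ 0.2 -9.   1.6]
plate front [12.3 44.1]
plate front b [ 13.3 -44. ]
pad rear b [ 27.5 -34.9]
pad front b [ 34.6 -35.1]
tray -x stop [35.5 63.2]
tray+x stop [113.6  63.6]
tray -x rob [ 35.1 -36.4]
tray +x rob [115.8 -36.4]
fj stop [120.6  54.5]
fj rob [122.1 -53. ]
stop [51.2 65. ]
```

View pics/s15c.png

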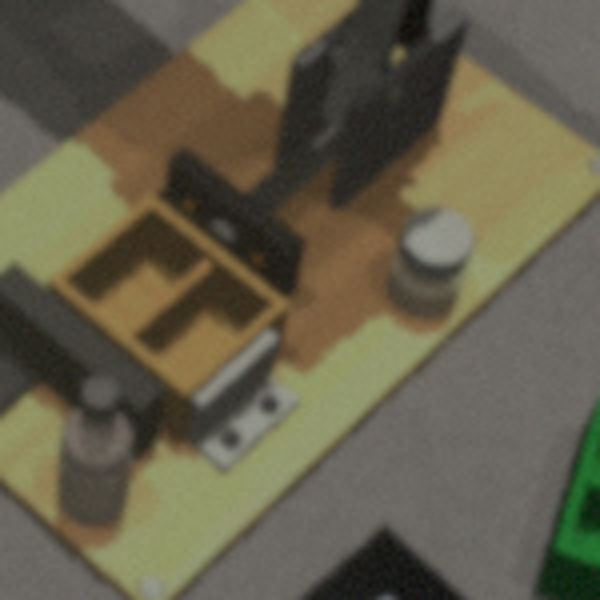

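The tray moved about 12 mm forward along the stop and still sits on it. About 6 mm remains to the fixed jaw, then about 5–6 mm more of pad. I'll release and start the fourth squeeze, stopping partway to measure.

```bash

python3 -m pendant '{"turn":[[0,0,0],[0,0,0],[0,0,0],[0,0,0],[0,0,0],[0,0,0],[0,0,0],[0,0,0],[0,0,0],[0,0,0]],"translation":[[0,0.008,0],[0,0.016,0],[0,0.024,0],[0,0.032,0],[0,0.04,0],[0,0.044,0],[0,0.044,0],[0,0.044,0],[0,0.044,0],[0,0.044,0]],"jaw":[-1,-1,-1,-1,-1,-1,-1,-1,-1,-1]}'
python3 -c "
from g import *
p=shot('w16')"
python3 -m pendant '{"turn":[[0,0,0],[0,0,0],[0,0,0],[0,0,0],[0,0,0],[0,0,0],[0,0,0],[0,0,0],[0,0,0],[0,0,0]],"translation":[[0,-0.008,0],[0,-0.014,0],[0,-0.018,0],[0,-0.022,0],[0,-0.026,0],[0,-0.03,0],[0,-0.033,0],[0,-0.036,0],[0,-0.036,0],[0,-0.036,0]],"jaw":[-1,-1,-1,-1,-1,-1,-1,-1,-1,-1]}'
python3 -c "
from g import *
p=shot('w17')"
```

```text
t: 15.72
position: [0.5734, 0.0259, 0.1763]
eef_rot: [-3.14, -0.085, 0.0]
contact_force: [0.2, -0.1, -0.2]
width: -0.0001
15.7667 [0.5734 0.0259 0.1763] [-0.1  0.3 -0.7]
t: 16.6
position: [0.5721, 0.061, 0.1775]
eef_rot: [3.137, 0.086, 0.003]
contact_force: [0.2, -7.0, 3.4]
width: -0.0001
16.65 [0.5721 0.0609 0.1775] [-0.7 -6.2  3.7]
```

View pics/w17z.png

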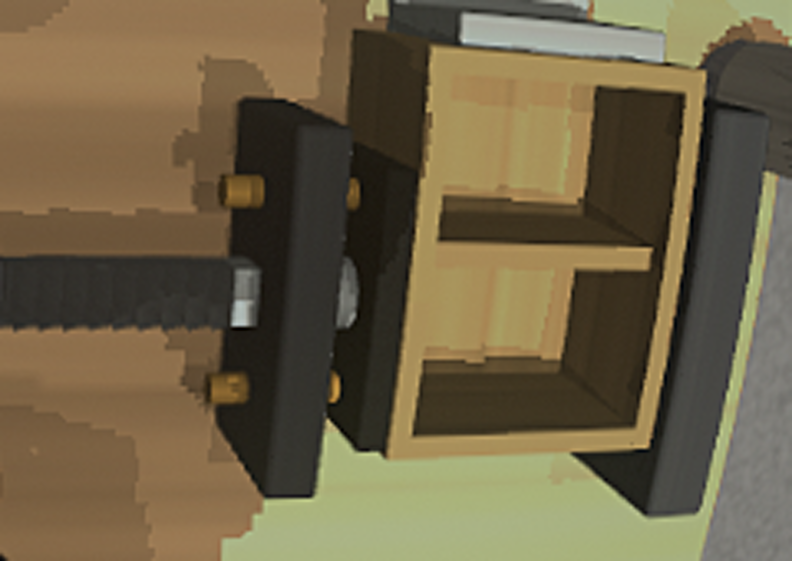

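View pics/w16z.png

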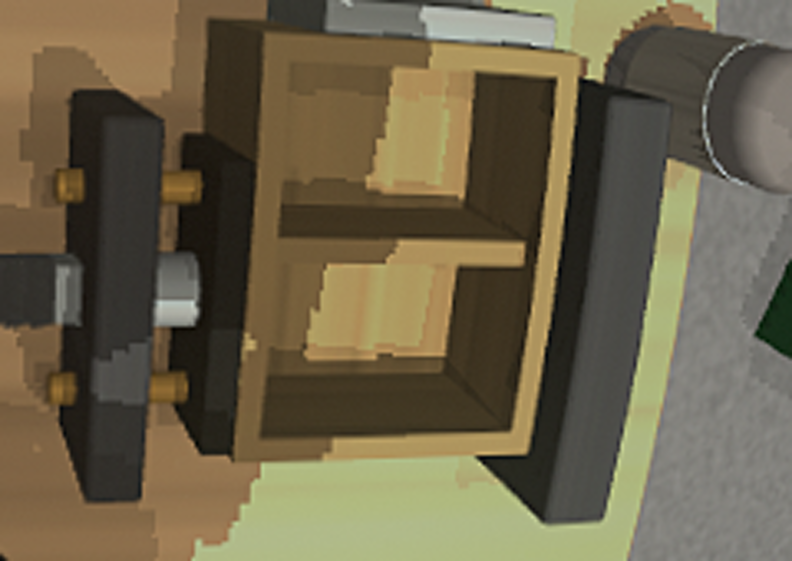

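```bash
python3 -c "
from g import *
p=shot('w18')
for n,u,v,z in [('plate front',351,127,.066),('plate front b',314,496,.066),('pad rear b',358,450,.060),('pad front b',385,450,.06),('tray -x rob',388,458,.062),('tray +x rob',650,450,.062),('tray+x stop',705,70,.062),('fj stop',716,110,.068),('fj rob',647,516,.068)]: print(n,cl(p,u,v,z))
"
```

```text
16.7 [0.5721 0.0609 0.1775] [-0.8 -6.3  4.5]
plate front [21.2 44.2]
plate front b [ 22.1 -44.1]
pad rear b [ 34.5 -34.9]
pad front b [ 41.8 -35.1]
tray -x rob [ 42.1 -36.4]
tray +x rob [122.2 -36.9]
tray+x stop [120.5  63.6]
fj stop [120.8  54.5]
fj rob [121.8 -53.4]
```

The tray is now against the fixed jaw (tray +x at 121–122, jaw at 121) with the pad about 3 mm in. I'll squeeze the remaining few millimetres.

```bash

python3 -m pendant '{"turn":[[0,0,0],[0,0,0],[0,0,0],[0,0,0],[0,0,0]],"translation":[[0,-0.002,0],[0,-0.004,0],[0,-0.006,0],[0,-0.007,0],[0,-0.007,0]],"jaw":[-1,-1,-1,-1,-1]}'
python3 -c "
from g import *
p=shot('w19')"
```

```text
t: 17.12
position: [0.5717, 0.0675, 0.1771]
eef_rot: [3.137, 0.086, 0.002]
contact_force: [-0.1, -7.8, 2.9]
width: 0.0
17.1667 [0.5717 0.0674 0.1771] [ 0.6 -8.3  2.7]
```

View pics/w19z.png

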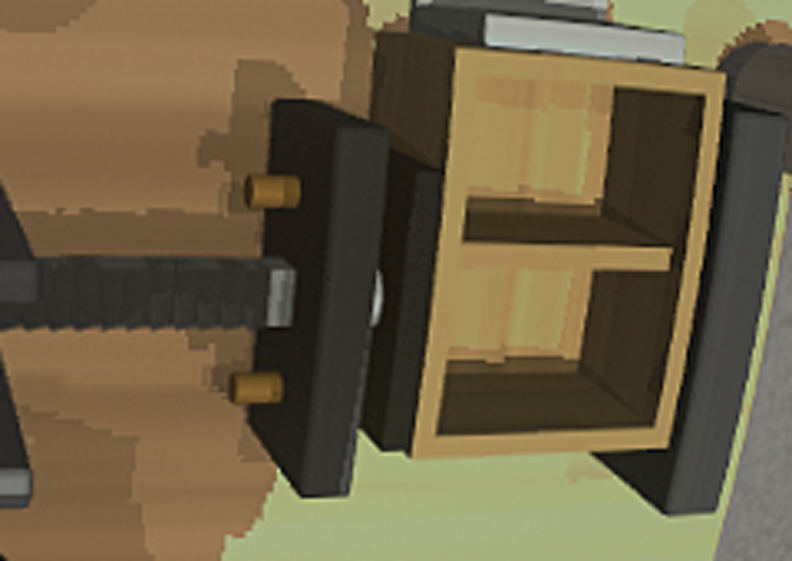

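```bash
python3 -c "
from g import *
p=shot('w20')
cv2.imwrite('pics/w20zz.png',cv2.resize(p['pixels'][165:305,415:520],None,fx=5.7,fy=4.28,interpolation=cv2.INTER_NEAREST))
for n,u,v,z in [('plate front',388,128,.066),('plate front b',349,496,.066),('plate rear',336,127,.066),('plate rear b',301,496,.066),('pad rear b',381,450,.060),('pad rear s',418,170,.060),('pad front b',407,450,.06),('pad front s',440,170,.06),('tray -x rob',413,458,.062),('tray +x rob',667,448,.062),('tray+x stop',724,70,.062),('fj stop',737,110,.068),('fj rob',668,513,.068)]: print(n,cl(p,u,v,z))
"
```

```text
17.2167 [0.5717 0.0674 0.1771] [ 0.1 -7.1  2.1]
plate front [23.6 44.3]
plate front b [ 24.8 -44.3]
plate rear [11.1 44. ]
plate rear b [ 12.2 -43.9]
pad rear b [ 34.2 -35. ]
pad rear s [34.8 34.1]
pad front b [ 41.4 -35.2]
pad front s [40.5 34.4]
tray -x rob [ 42.4 -36.5]
tray +x rob [121.4 -36.5]
tray+x stop [120.3  64.1]
fj stop [121.2  55. ]
fj rob [122.4 -53. ]
```

View pics/w20zz.png

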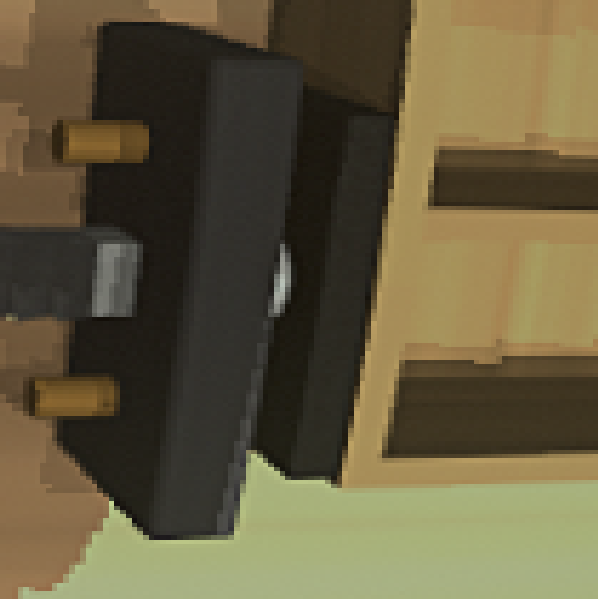

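The pad is about 6 mm in by the plate-to-pad distance (22.4 free, now 16.8) and by how far the pins stick out (about 6.5). There is a little trigger travel left, so I'll use it.

```bash

python3 -m pendant '{"turn":[[0,0,0],[0,0,0],[0,0,0],[0,0,0]],"translation":[[0,-0.001,0],[0,-0.002,0],[0,-0.002,0],[0,-0.002,0]],"jaw":[-1,-1,-1,-1]}'
python3 -c "
from g import *
p=shot('w21')
cv2.imwrite('pics/w21zz.png',cv2.resize(p['pixels'][165:305,415:520],None,fx=5.7,fy=4.28,interpolation=cv2.INTER_NEAREST))"
```

```text
t: 17.55
position: [0.5717, 0.0682, 0.1771]
eef_rot: [3.134, 0.085, 0.002]
contact_force: [1.1, -12.1, 0.8]
width: 0.0
17.6 [0.5717 0.0682 0.1771] [ -0.4 -11.5   2.1]
```

View pics/w21z.png

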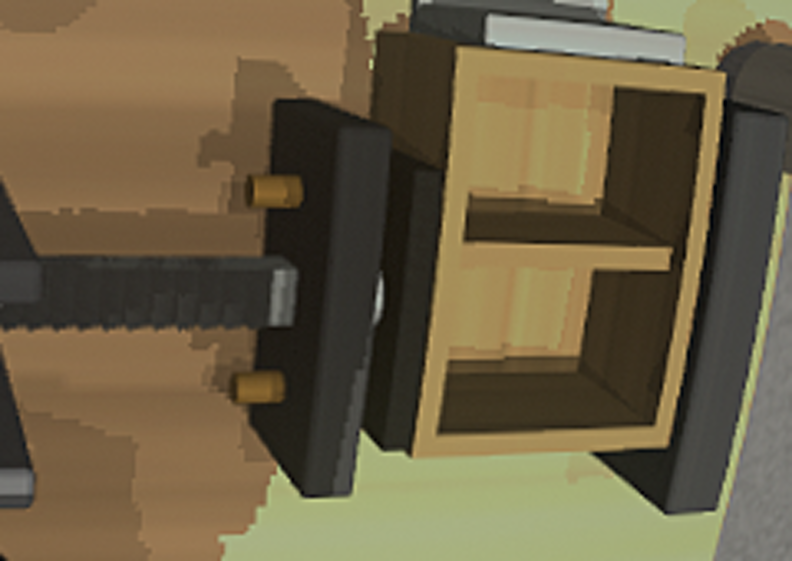

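View pics/w21zz.png

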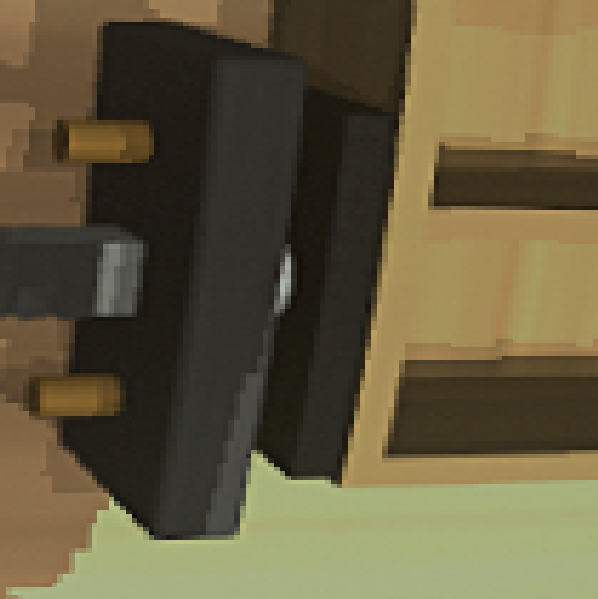

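View pics/w21.png

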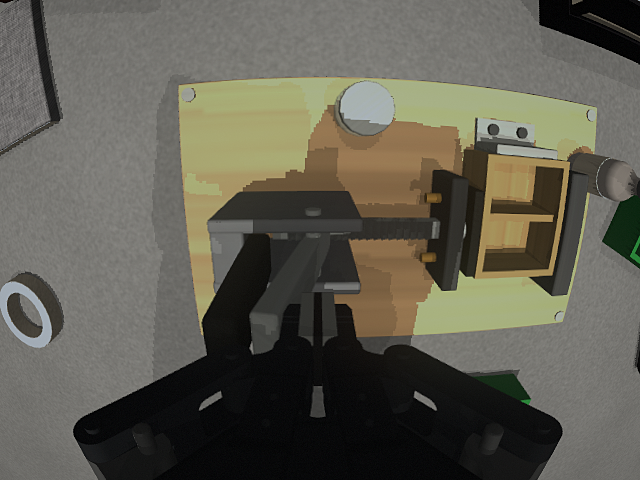

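The pad now measures 6.0–6.3 mm, a little below half-way. I'll let the trigger out by just over one tooth, which the brake should hold, and re-squeeze carefully to gain about 1 mm.

```bash

python3 -m pendant '{"turn":[[0,0,0],[0,0,0],[0,0,0],[0,0,0],[0,0,0],[0,0,0],[0,0,0],[0,0,0]],"translation":[[0,0.005,0],[0,0.01,0],[0,0.014,0],[0,0.017,0],[0,0.0185,0],[0,0.0185,0],[0,0.0185,0],[0,0.0185,0]],"jaw":[-1,-1,-1,-1,-1,-1,-1,-1]}'
python3 -c "
from g import *
p=shot('w22')"
python3 -m pendant '{"turn":[[0,0,0],[0,0,0],[0,0,0],[0,0,0]],"translation":[[0,-0.002,0],[0,-0.004,0],[0,-0.004,0],[0,-0.004,0]],"jaw":[-1,-1,-1,-1]}'
python3 -c "
from g import *
p=shot('w23')"
```

```text
t: 18.27
position: [0.5718, 0.0521, 0.176]
eef_rot: [3.14, 0.085, -0.001]
contact_force: [-0.3, -1.5, -0.9]
width: 0.0
18.3167 [0.5717 0.0521 0.176 ] [ 0.4 -1.9 -1.6]
t: 18.65
position: [0.5717, 0.0564, 0.1763]
eef_rot: [-3.14, -0.085, 0.0]
contact_force: [-1.1, -1.3, -0.0]
width: -0.0001
18.7 [0.5718 0.0563 0.1764] [ 0.4 -0.6 -0.8]
```

View pics/w22z.png

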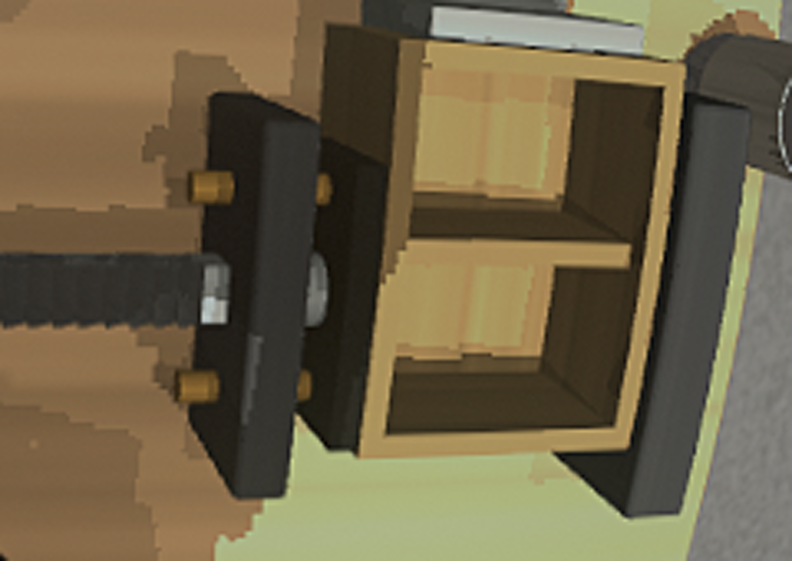

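View pics/w23z.png

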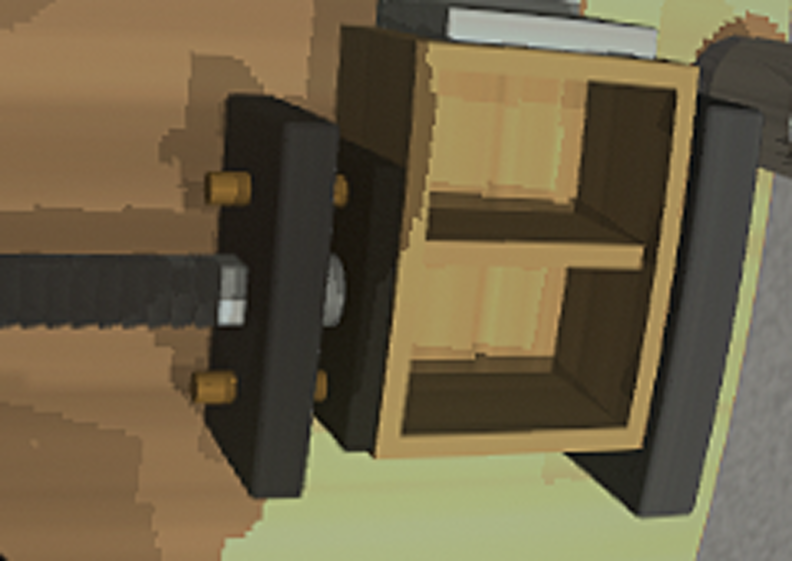

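```bash
python3 -c "
from g import *
p=shot('w24')
for n,u,v,z in [('plate front',337,125,.066),('plate front b',302,496,.066),('pad rear b',346,450,.060),('pad front b',373,450,.06),('tray -x rob',378,458,.062),('tray +x rob',642,450,.062),('tray+x stop',697,67,.062),('fj stop',707,107,.068),('fj rob',640,516,.068)]: print(n,cl(p,u,v,z))
"
```

```text
18.75 [0.5718 0.0563 0.1764] [ 0.1 -1.3 -0.3]
plate front [21.5 43.9]
plate front b [ 22.6 -44.1]
pad rear b [ 34.8 -35. ]
pad front b [ 42.  -35.2]
tray -x rob [ 42.8 -36.4]
tray +x rob [122.2 -36.8]
tray+x stop [120.5  63.4]
fj stop [120.5  54.4]
fj rob [122.1 -53.2]
```

View pics/w23.png

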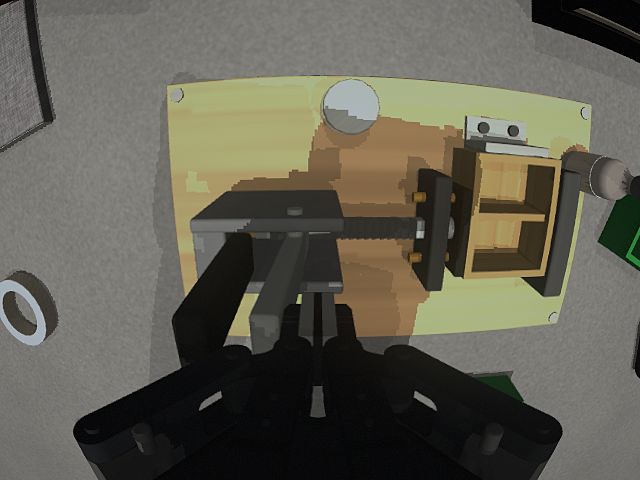

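On partial release the pad eased back to about 3 mm and the pawl is still on the old tooth: idle travel, about 1 N at y=0.056. I'll release further to catch the next tooth, then squeeze in small steps.

```bash

python3 -m pendant '{"turn":[[0,0,0],[0,0,0],[0,0,0],[0,0,0],[0,0,0],[0,0,0],[0,0,0],[0,0,0],[0,0,0]],"translation":[[0,0.005,0],[0,0.01,0],[0,0.0125,0],[0,0.0125,0],[0,0.0125,0],[0,0.01,0],[0,0.007,0],[0,0.005,0],[0,0.005,0]],"jaw":[-1,-1,-1,-1,-1,-1,-1,-1,-1]}'
python3 -c "
from g import *
p=shot('w25')"
python3 -m pendant '{"turn":[[0,0,0],[0,0,0],[0,0,0]],"translation":[[0,-0.002,0],[0,-0.004,0],[0,-0.004,0]],"jaw":[-1,-1,-1]}'
python3 -c "
from g import *
p=shot('w26')"
```

```text
t: 19.5
position: [0.5723, 0.0502, 0.1771]
eef_rot: [3.138, 0.085, 0.001]
contact_force: [-1.6, -6.1, 3.8]
width: 0.0002
19.55 [0.5723 0.0501 0.1771] [-1.8 -7.   3.3]
t: 19.8
position: [0.5721, 0.0539, 0.1773]
eef_rot: [3.137, 0.085, 0.0]
contact_force: [-2.5, -8.0, 4.2]
width: -0.0001
19.85 [0.5721 0.0538 0.1773] [-2.5 -8.   4.4]
```

View pics/w25z.png

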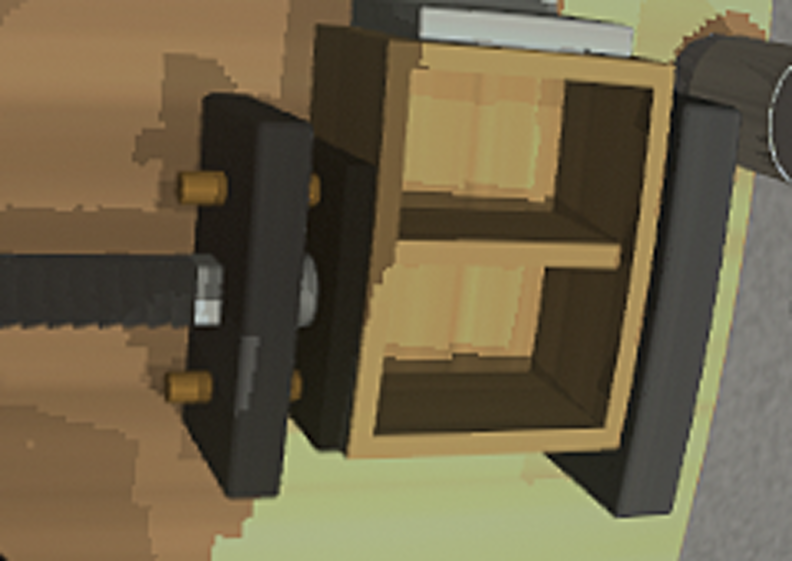

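View pics/w26z.png

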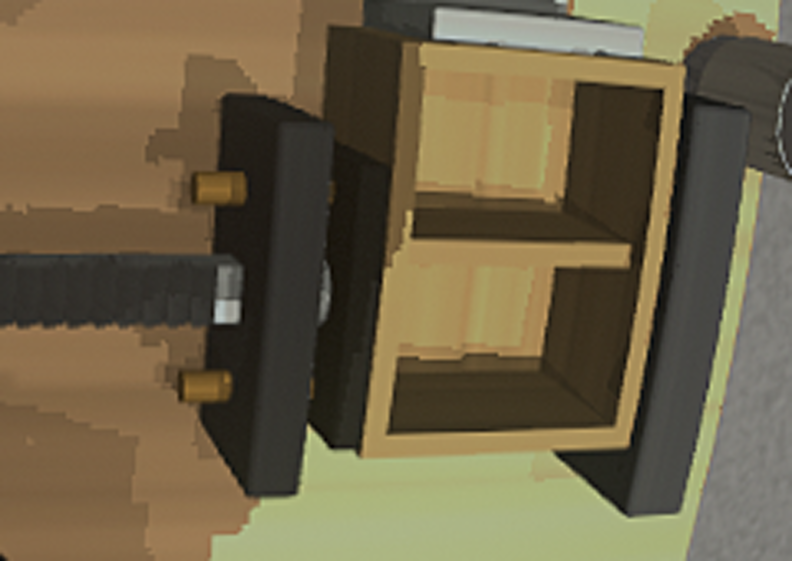

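The pawl is on the next tooth and the pad is moving in again at about 8 N. I'll go a little further and measure.

```bash

python3 -m pendant '{"turn":[[0,0,0],[0,0,0],[0,0,0],[0,0,0]],"translation":[[0,-0.002,0],[0,-0.004,0],[0,-0.004,0],[0,-0.004,0]],"jaw":[-1,-1,-1,-1]}'
python3 -c "
from g import *
p=shot('w27')
cv2.imwrite('pics/w27zz.png',cv2.resize(p['pixels'][165:305,410:515],None,fx=5.7,fy=4.28,interpolation=cv2.INTER_NEAREST))"
```

```text
t: 20.18
position: [0.5718, 0.0576, 0.1773]
eef_rot: [3.136, 0.085, 0.0]
contact_force: [-2.2, -7.8, 4.3]
width: 0.0002
20.2333 [0.5719 0.0575 0.1773] [-2.4 -8.   3. ]
```

View pics/w27z.png

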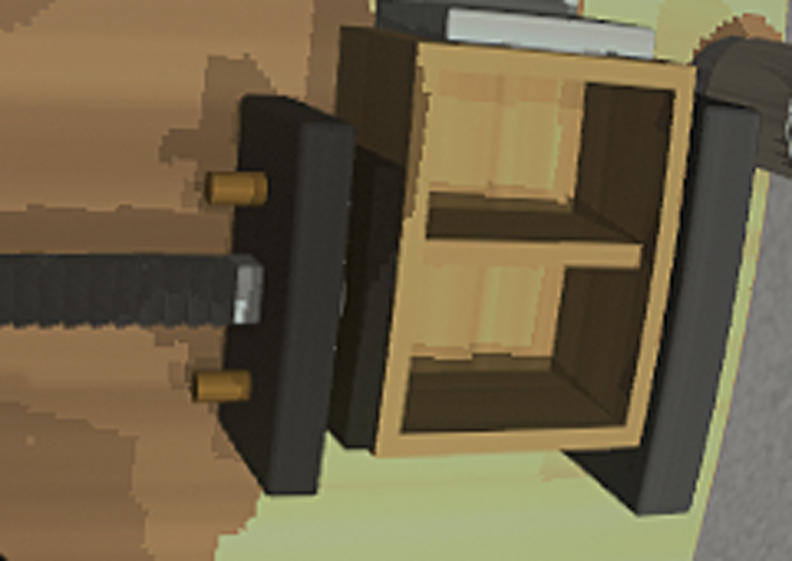

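```bash
python3 -c "
from g import *
p=shot('w28')
for n,u,v,z in [('plate front',354,124,.066),('plate front b',317,494,.066),('plate rear',303,122,.066),('pad front b',373,450,.06),('tray -x rob',377,456,.062),('tray +x rob',640,447,.062),('tray+x stop',695,68,.062),('fj stop',706,108,.068),('fj rob',638,516,.068),('stop',448,38,.057)]: print(n,cl(p,u,v,z))
c=cv2.imread('pics/w10.png'); 
"
```

```text
20.2833 [0.5719 0.0575 0.1773] [-2.2 -9.1  3.9]
plate front [25.3 44.3]
plate front b [ 26.3 -44.2]
plate rear [13.3 44.2]
pad front b [ 42.  -35.6]
tray -x rob [ 42.5 -36.4]
tray +x rob [122.  -36.6]
tray+x stop [120.6  63.1]
fj stop [120.9  54.1]
fj rob [122.2 -53.9]
stop [51.3 64.2]
```

View pics/w27zz.png

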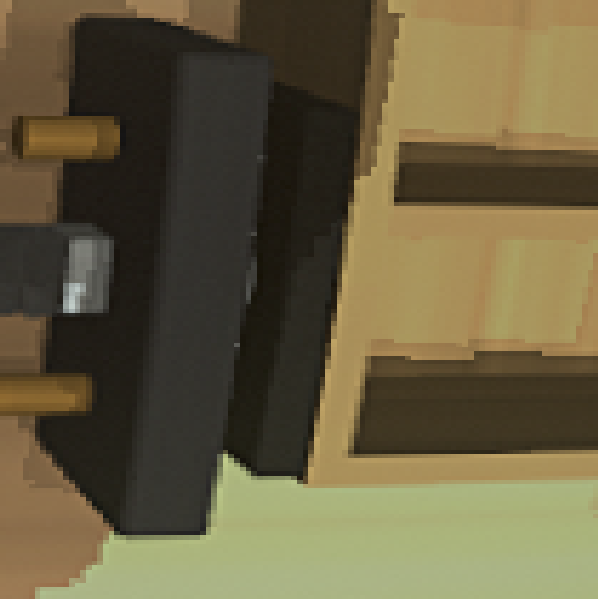

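The pad is now about 7.1–7.5 mm in by plate-to-pad distance, roughly half-way. The tray is on both the stop and the fixed jaw, and I'm holding at about 8 N. I'll check that it holds and look at the scene.

```bash

python3 -m pendant '{"turn":[[0,0,0],[0,0,0],[0,0,0],[0,0,0],[0,0,0],[0,0,0],[0,0,0],[0,0,0]],"translation":[[0,0,0],[0,0,0],[0,0,0],[0,0,0],[0,0,0],[0,0,0],[0,0,0],[0,0,0]],"jaw":[-1,-1,-1,-1,-1,-1,-1,-1]}'
python3 -c "
from g import *
p=shot('w29')
a=cv2.imread('pics/w27.png').astype(int);print('diff',np.abs(a-p['pixels'])[140:310,350:590].mean())
q=grab_frame('scene');cv2.imwrite('pics/s29c.png',cv2.resize(q['pixels'][125:325,300:500],None,fx=3,fy=3,interpolation=cv2.INTER_CUBIC))"
```

```text
t: 20.95
position: [0.5719, 0.0575, 0.1773]
eef_rot: [3.137, 0.085, 0.0]
contact_force: [-2.9, -8.9, 4.2]
width: -0.0
21.0 [0.5719 0.0575 0.1773] [-2.9 -8.   3.7]
diff 0.976266339869281
```

View pics/s29c.png

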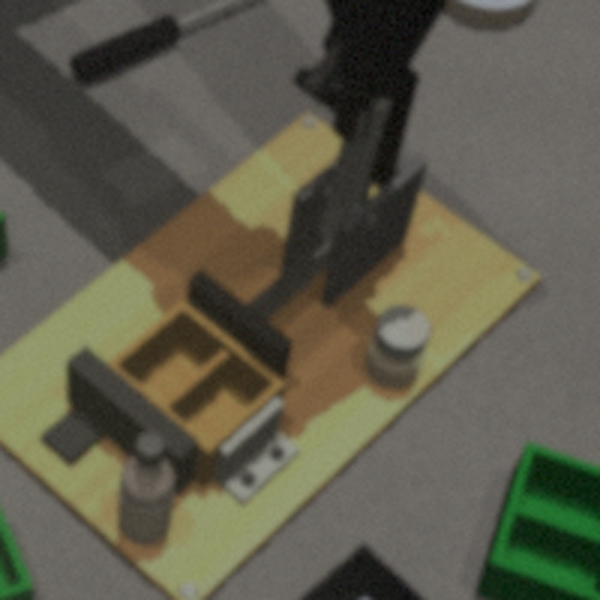

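View pics/w29.png

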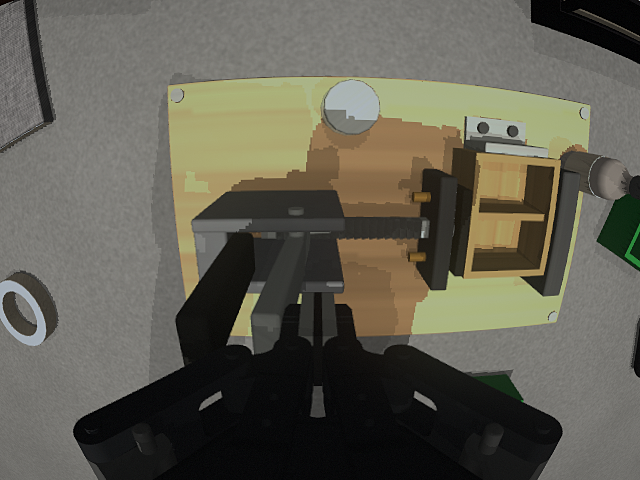

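The hold is stable. The tray is between pad and fixed jaw (scene crop about (200,375)) and against the stop (250,430). Jar and glue bottle are where they were. Handing in.

```bash
python3 -c "
from h import *
print(manip.close_job())"
```

```text
the job is handed in; nothing more can be done
None
```

The tray is clamped, the pad is about half-way in, and I handed the job in at about 21 s with the shut fingers still holding the trigger. No verdict was reported.

- **Tray:** I pushed it along the board with two fingertips until it met the end stop, with a firm 13 N contact. The pumping then slid it along the stop to the fixed jaw. The last pictures show it against both.
- **Pumping:** Four full pumps gave a pad depth of about 6 mm, a little short of half-way. I let the trigger out to catch the next tooth, and the pad eased back to about 3 mm, not the 5 mm stated. I then re-squeezed part-way.
- **Final hold:** The trigger is held part-way in (roughly two-thirds by my estimate), not fully squeezed, with about 8 N on it. The picture and readings did not change over 0.7 s.
- **Pad depth:** The distance between plate and pad gives 7.1–7.5 mm. The brass pins, a rougher gauge, gave 7.3 mm and 8.8 mm. These do not fully agree, but all are well short of fully in (14 mm).
- **Other things:** The jar and glue bottle stand where they were. The mug was not in my last views, but the arm stayed well clear of it.

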